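Pack, label and dispatch a tub of rollers

TASK

Pack the order: lift the lid off the blue tub by its knob and set it flat on the black mat, put every white roller from the bench into the tub, and put the lid back so that it sits flat on the rim. Then slide the carrier along its rail to the middle notch and, leaving it there, press the keypad's keys fully down one at a time in the order white, blue, yellow, green, without pressing the red one. Finally slide the closed tub on to the far stop; leave the orange roller and everything else on the bench where it is.

Things in the scene. Friction and masses are not known exactly. Their poses are not given: they have to be found in the camera images.
- lid: loose blue tub lid, 0.3 kg: plate 140 (x) x 190 (y) x 6 mm over a plug 110 x 160 x 8 mm, black bar knob on top, 44 (x) x 22 (y) x 28 mm. Origin: centre of the plug's underside, z up; plate from 8 to 14 mm, knob from 14 to 42 mm above it. When closed the plug is inside the tub (5 mm play all round), the plate on the rim and the origin 46 mm above tub_in
- tub_in (a point): centre of the inner floor of the blue tub bolted to the carrier: inside 120 (x) x 170 (y) x 54 mm deep, walls 5 mm, rim 54 mm above this point and 86 mm above the bench; axes are the rail's, z up. The carrier's yellow push post, 20 (x) x 16 (y) mm, stands robot-side: axis at x = -100 mm, y = 0 from here, foot 4 mm below and top 56 mm above this point
- carrier (a joint): carrier position along its rail, m: 0 loading end (start), 0.11 middle notch at the yellow patch and black code reader (label station; a spring plunger clicks in), 0.22 far stop. It grows along -y of tub_in (to the robot's right), which travels with it; 2 N to slide, 5 N past a notch pin
- mat: black rubber mat fixed on the bench, 170 (x) x 220 (y) x 4 mm. Origin: centre of its underside
- roller0: white plastic guide roller, 120 g, on the bench: foot flange 40 mm across and 6 mm high, above it a hub 26 mm across, 34 mm tall in all. Origin: centre of its underside, z up along its axis. Two to four are present
- roller1: white plastic guide roller, 120 g, on the bench: foot flange 40 mm across and 6 mm high, above it a hub 26 mm across, 34 mm tall in all. Origin: centre of its underside, z up along its axis. Two to four are present
- roller2: white plastic guide roller, 120 g, on the bench: foot flange 40 mm across and 6 mm high, above it a hub 26 mm across, 34 mm tall in all. Origin: centre of its underside, z up along its axis. Two to four are present
- roller3: white plastic guide roller, 120 g, on the bench: foot flange 40 mm across and 6 mm high, above it a hub 26 mm across, 34 mm tall in all. Origin: centre of its underside, z up along its axis. Two to four are present
- key_white_top (a point): centre of the top of the white key, 28 mm across, one of five in two rows (60 mm apart, colours shuffled) on a flat grey keypad fixed to the bench
- key_white (a joint): travel of the white key, m: 0 up, 0.006 fully down (5 N, springs back)
- key_blue_top (a point): centre of the top of the blue key, 28 mm across, one of five in two rows (60 mm apart, colours shuffled) on a flat grey keypad fixed to the bench
- key_blue (a joint): travel of the blue key, m: 0 up, 0.006 fully down (5 N, springs back)
- key_yellow_top (a point): centre of the top of the yellow key, 28 mm across, one of five in two rows (60 mm apart, colours shuffled) on a flat grey keypad fixed to the bench
- key_yellow (a joint): travel of the yellow key, m: 0 up, 0.006 fully down (5 N, springs back)
- key_green_top (a point): centre of the top of the green key, 28 mm across, one of five in two rows (60 mm apart, colours shuffled) on a flat grey keypad fixed to the bench
- key_green (a joint): travel of the green key, m: 0 up, 0.006 fully down (5 N, springs back)
- key_red_top (a point): centre of the top of the red key, 28 mm across, one of five in two rows (60 mm apart, colours shuffled) on a flat grey keypad fixed to the bench (cancel)
- key_red (a joint): travel of the red key, m: 0 up, 0.006 fully down (5 N, springs back)
- spare: orange roller of the same shape as the white ones, a bystander; origin: centre of its underside
- tape: roll of black tape, 60 mm across, 20 mm high, a bystander; origin: centre of its underside
- driver: red screwdriver, a bystander; origin on its axis
- oil: green bottle 56 mm across, 140 mm tall, a bystander; origin: centre of its underside
- screws: frosted jar with a white cap, 60 mm across, 70 mm tall, a bystander; origin: centre of its underside
- cups: red open bin 110 x 160 x 60 mm, a bystander; origin: centre of its underside
There are look-alikes about, which are no part of the job. Leave any pink, purple or turquoise look-alike of the roller0 alone.

How it is judged:
By the outcome, as a careful person would: the job done as asked, in the order asked, and still so for the second after the job is handed in, with the robot touching nothing.
Of roller0, roller1, roller2, roller3 only 2 to 4 are there at a start; the rules pass over those that are not, and their reading is None.
At some moment in a run one of roller0, roller1, roller2, roller3 may be knocked a few centimetres aside while the robot is not near it.
Once in a run the grip may slacken for a moment while it holds something.
It also fails if it takes over 210 s, if anything falls off the work surface, if the arm or the gripper's body presses on something with over 40 N, if the wrist force passes 120 N, or if a joint passes its speed limit or range.

ROBOT

A 6-joint arm with a two-finger parallel gripper is mounted at the origin on the work surface. World frame = base frame: x ahead of the robot, y to its left, z up, the work surface at z = 0. Lengths are in m, angles in rad, forces in N, time in s.
With the tool pointing down it reaches from about 0.25 to 0.85 m from the base axis. Payload 12.5 kg.
Tool frame: the origin (TCP) lies midway between the tips of the shut fingers; the grasp point (between the pads) lies 19 mm behind it (arm.tcp_to_grasp is the z of the grasp point in the tool frame, in m); z points along the fingers, y is the line along which they close (so a half turn about z gives the same grasp; the last joint's range is limited). The gripper opens to 93 mm and grips with 3 to 60 N. Pads are 15 mm wide; open, the fingers measure 128 mm over their backs; the gripper's body (75 mm by 188 mm) begins 65 mm behind the grasp point.
Start: joints at [-1.355, 0.351, 1.652, -0, 1.139, -0.085], TCP at [0.163, -0.525, 0.219] pointing down, gripper open.
Joint ranges: [-2.75, 2.75], [-0.79, 2.1], [0.01, 2.65], [-1.57, 4.71], [0.07, 3.14], [-2.87, 2.87]. Speed limits (rad/s): [2.22, 2.22, 2.79, 3.14, 3.14, 3.14].

INTERFACE

Orientations are given as a unit quaternion [x, y, z, w].
In Python, from rig import arm gives the robot as it stands.
- The arm moves only by the tool move_arm, never from a script. Its argument "rows" is text: rows parted by semicolons, each of 5 numbers parted by spaces: the opening, from -1 (shut) to 1 (fully open), then the shift along the tool's x, y, z in cm, then the turn about the tool's z in rad. A call has exactly 8 rows; each row is the pose to reach, as a shift and turn from the pose commanded when the call began, along the tool's axes at that moment; what a row does not reach only later rows make up. A row lasts 1/8 s, in which the tool goes at most 62.5 mm and 10.7 degrees, less where a joint would pass 70% of its speed; a pose out of reach is approached as far as the arm can. A call with a gripper value outside its range is refused whole. The fingers move at their own pace and stop on an object; "grip_force" is the grip in N (left out, the last holds). Time passes only in rows, so rows that repeat a pose let the fingers close, or fill a call up. It gives the time, the measured TCP pose, the force, the opening and the grip force at its end, in the units of the state.
- arm.observe(): the state, without advancing time (a new reading comes with each control period).
- arm.camera(name): name is "scene" or "top" or "wrist"; returns (picture, depth): 400x640x3 uint8, red, green, blue; 400x640 float32, m along the optical axis (not along the pixel's ray), 0 where there is no reading.
- arm.calibration(name): a dict with "K" (3x3 intrinsics, pixels), "k1" (the pictures are not rectified: a ray, as slopes to the right and down, at radius r is drawn at 1 + k1 r^2 times it, then the intrinsics apply), "view" (4x4, takes a point from world to camera coordinates). Camera axes: x right, y up, looking along -z (the intrinsics and any distortion apply to the point x, -y, -z); pixel columns grow to the right and rows downward; lengths in m; the calibration is good to about 2 mm. A picture is of the moment at which its call begins: read the wrist's pose just before it. calibration takes no time and is no camera call; for the wrist camera it gives the pose at the moment of the call.
- arm.job_done(): hands the job in; it is judged then, once.
The state is a dict: "t": time; "joint_positions": joint angles; "joint_velocities": joint speeds; "joint_efforts": joint torques, N m; "ee_pos": TCP position; "tcp_rot": TCP orientation; "wrist_force": force on the tool from outside, world axes, zero at the start; "torque": the same for the moment, N m; "gripper_width": finger opening in m; "gripper_force": force on a finger pad.
Only numpy, scipy, OpenCV 4.12 (cv2) and the standard library are available. Lean on these libraries where they do the work, as an engineer would, in place of code of your own. Each camera call takes 0.05 s, during which the arm holds its last target. There are 200 camera calls.

## Working session

There is one attempt and no reset: what is moved stays moved. The work goes in short steps, Python scripts to look and compute and a tool call to move; the robot and the scene stay as the last step left them, time stands still between calls to the robot, and variables do not carry over. Pictures are saved under pics/ and viewed, at most 14 in all, crops included, and the job is handed in when it is done.

Besides the shell and the picture viewer there is one more tool, called as name(argument=value, ...) on one line, values as JSON. move_arm: Moves the arm, as the interface text tells. Its arguments: {"type":"object","properties":{"rows":{"type":"string"},"grip_force":{"type":"number"}},"required":["rows"]}

```bash
ls; mkdir -p pics; cat > h.py <<'E'
import numpy as np, cv2
from rig import arm
def grab(n):
    c=arm.calibration(n); p,d=arm.camera(n); return p,d,c
def ray(c,u,v):
    K=c["K"];k1=c["k1"]
    xd=np.array([(u-K[0][2])/K[0][0],(v-K[1][2])/K[1][1]]);x=xd.copy()
    for _ in range(20): x=xd/(1+k1*(x@x))
    M=np.linalg.inv(np.array(c["view"]))
    return M[:3,3], M[:3,:3]@np.array([x[0],-x[1],-1.])
def onplane(c,u,v,z):
    o,d=ray(c,u,v); return o+d*(z-o[2])/d[2]
def atdepth(c,u,v,dep):
    o,d=ray(c,u,v); return o+d*dep
def cloud(c,d):
    K=np.array(c["K"],float);k1=c["k1"]
    v,u=np.mgrid[0:d.shape[0],0:d.shape[1]]
    xd=(u-K[0,2])/K[0,0];yd=(v-K[1,2])/K[1,1];x,y=xd,yd
    for _ in range(20):
        s=1+k1*(x*x+y*y);x,y=xd/s,yd/s
    M=np.linalg.inv(np.array(c["view"]))
    P=np.stack([x*d,-y*d,-d],-1)@M[:3,:3].T+M[:3,3]
    P[d==0]=np.nan
    return P
def save(n,p): cv2.imwrite("pics/"+n+".png",cv2.cvtColor(p,cv2.COLOR_RGB2BGR))
E
python3 - <<'E'
from h import *
for n in("top","scene"):
    p,d,c=grab(n); save(n+"0",p); np.savez(n+"0.npz",p=p,d=d,K=c["K"],k1=c["k1"],view=c["view"])
    print(n,c["K"],c["k1"],np.linalg.inv(np.array(c["view"])).round(3))
s=arm.observe();print(s,arm.tcp_to_grasp)
E
```

```text
pics
top [[422.64389542   0.         307.08172094]
 [  0.         422.64389542 200.08330756]
 [  0.           0.           1.        ]] 0.02392530088404531 [[ 0.006  0.989 -0.146  0.264]
 [-1.     0.006  0.004 -0.018]
 [ 0.005  0.146  0.989  1.257]
 [ 0.     0.     0.     1.   ]]
scene [[363.91175632   0.         320.6309751 ]
 [  0.         363.91175632 204.69237182]
 [  0.           0.           1.        ]] 0.0126161707151698 [[ 0.847 -0.384  0.368  0.913]
 [ 0.532  0.598 -0.6   -0.781]
 [ 0.01   0.704  0.71   0.946]
 [ 0.     0.     0.     1.   ]]
{'t': 0.1, 'joint_positions': array([-1.35460891e+00,  3.51146165e-01,  1.65232150e+00, -5.27916429e-06,
        1.13910038e+00, -8.46061421e-02]), 'joint_velocities': array([-0.00013947, -0.00130674, -0.00167896,  0.00018829,  0.00026758,
       -0.0017825 ]), 'joint_efforts': array([ 8.63523692e-04, -4.98026490e+01, -2.85704076e+01,  7.00080791e-02,
        2.39153492e-02, -2.99807846e-05]), 'ee_pos': array([ 0.16291029, -0.52501441,  0.21818976]), 'tcp_rot': array([ 9.88711423e-01,  1.49831521e-01, -3.44542009e-05, -4.86480530e-04]), 'wrist_force': array([0.11483223, 0.66554682, 0.08613229]), 'torque': array([-0.02175691, -0.02468492,  0.02013262]), 'gripper_force': 0.0, 'gripper_width': 0.0931374510667935} -0.0188
```

View pics/top0.png

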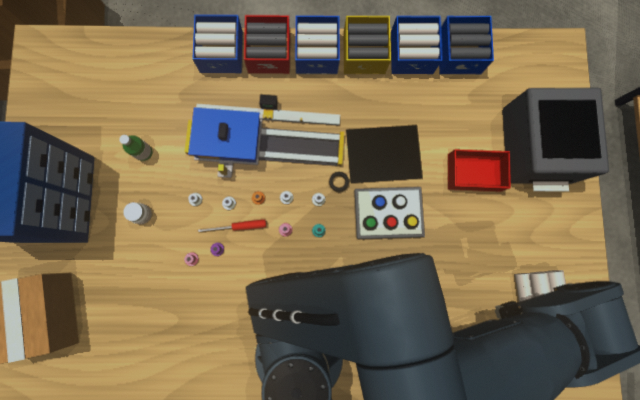

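View pics/scene0.png

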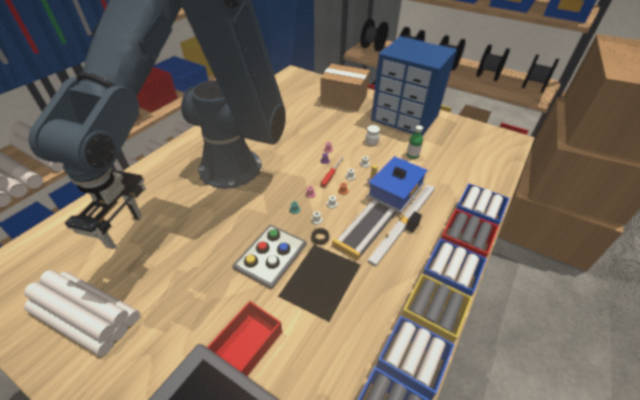

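The top view shows the blue lid at (224,135) with its knob at (223,131), and the mat at (384,153). The four white rollers are at (194,199), (228,203), (286,198) and (318,199), with the orange one at (258,197). The keypad is at (390,213) and the tape at (339,182). The scene view agrees.

```bash
python3 - <<'E'
from h import *
z=np.load("top0.npz");p,d=z["p"],z["d"];c=dict(K=z["K"],k1=float(z["k1"]),view=z["view"])
P=cloud(c,d); np.set_printoptions(precision=4,suppress=True)
h=cv2.cvtColor(p,cv2.COLOR_RGB2HSV)
def box(m,r):
    q=np.zeros_like(m);q[r[1]:r[3],r[0]:r[2]]=m[r[1]:r[3],r[0]:r[2]];return q
def comps(m,zp,name,amin=15):
    n,l,st,ce=cv2.connectedComponentsWithStats(m.astype(np.uint8))
    for i in range(1,n):
        if st[i,4]>=amin:
            pts=P[l==i]; print(name,ce[i].round(1),st[i,4],onplane(c,*ce[i],zp),"z",np.nanpercentile(pts[:,2],[5,50,95]))
H,S,V=h[...,0],h[...,1],h[...,2]
white=(S<60)&(V>140)
comps(box(white,(180,185,330,215)),.03,"rollerwhite")
comps(box(P[...,2]>.022,(180,185,330,270)),.034,"tall")
k=(356,188,424,238)
comps(box((S>110)&(V>60),k),.02,"keycol");comps(box((S<40)&(V>200),k),.02,"keyW")
def rect(m,r,zp,name):
    m=box(m,r).astype(np.uint8);cs,_=cv2.findContours(m,0,1);k=max(cs,key=cv2.contourArea)
    w=np.array([onplane(c,*q[0],zp)[:2] for q in k])*1000
    print(name,cv2.minAreaRect(w.astype(np.float32)),np.nanmedian(P[m>0][:,2]))
blue=(abs(H-113)<14)&(S>120)
rect((abs(H-113)<14)&(S>120)&(P[...,2]>.08),(185,95,270,170),.092,"lid")
rect((V<60),(340,120,430,190),.004,"mat")
rect(V<70,(212,115,234,146),.12,"knob")
rect(S<70,(350,182,430,244),.012,"pad")
yel=(abs(H-26)<5)&(S>150)
comps(box(yel,(180,100,360,185)),.05,"yel",5)
print(P[150:185:3,225]); print("bench",np.nanmedian(P[215:235,150:180,2]), P[100:165:6,224,2],P[131,223])
cv2.imwrite("pics/crop.png",cv2.resize(cv2.cvtColor(p,cv2.COLOR_RGB2BGR)[90:270,170:430],None,fx=3,fy=3,interpolation=cv2.INTER_CUBIC))
E
```

```text
rollerwhite [285.5 196.6] 110 [0.4548 0.041  0.03  ] z [0.0007 0.0083 0.0354]
rollerwhite [193.6 198. ] 94 [0.449  0.3096 0.03  ] z [-0.0008  0.0309  0.0363]
rollerwhite [317.4 198.5] 106 [ 0.4498 -0.0527  0.03  ] z [0.0005 0.0087 0.0358]
rollerwhite [227.7 202.1] 109 [0.4374 0.2098 0.03  ] z [-0.0012  0.0097  0.0365]
tall [257.2 196.8] 63 [0.4531 0.1234 0.034 ] z [0.027  0.0332 0.0366]
tall [286.1 196.1] 65 [0.4558 0.039  0.034 ] z [0.0286 0.0329 0.0361]
tall [192.6 198.1] 68 [0.4481 0.3116 0.034 ] z [0.0261 0.0337 0.0377]
tall [318.8 198.1] 65 [ 0.4504 -0.0567  0.034 ] z [0.0283 0.033  0.0365]
tall [227.2 202.1] 69 [0.437  0.2105 0.034 ] z [0.0272 0.0332 0.0367]
tall [249.1 224.8] 162 [0.3711 0.1452 0.034 ] z [0.0223 0.0247 0.0281]
tall [285.1 229. ] 64 [0.3593 0.0406 0.034 ] z [0.029  0.0329 0.038 ]
tall [319.  229.9] 65 [ 0.3573 -0.0575  0.034 ] z [0.0296 0.0332 0.038 ]
tall [214.7 249. ] 67 [0.3008 0.2418 0.034 ] z [0.0289 0.0336 0.0375]
tall [188.6 258.9] 74 [0.2724 0.3148 0.034 ] z [0.0245 0.0338 0.0366]
keycol [422.7 196.6] 30 [ 0.4589 -0.3648  0.02  ] z [-0.0039 -0.0001  0.0
[... 1073 characters left out ...]
335834503174) 0.018856430184193917
yel [187.3 139.9] 65 [0.6183 0.3303 0.05  ] z [0.0267 0.03   0.034 ]
yel [340.  158.2] 5 [ 0.5666 -0.1181  0.05  ] z [0.028  0.0284 0.0303]
yel [220.5 167.1] 37 [0.5376 0.2305 0.05  ] z [0.0692 0.0865 0.09  ]
[[ 0.5776  0.2108  0.0918]
 [ 0.5684  0.2102  0.0934]
 [ 0.5598  0.21    0.0932]
 [ 0.5631  0.2192  0.0447]
 [ 0.5584  0.2224  0.0267]
 [ 0.5497  0.2224  0.0249]
 [ 0.5339  0.2163  0.0547]
 [ 0.5248  0.2159  0.0555]
 [ 0.5174  0.2169  0.0484]
 [ 0.5139  0.2218  0.0219]
 [ 0.5077  0.2243  0.0071]
 [ 0.5001  0.2256 -0.001 ]]
bench -0.0004707946018636111 [0.0027 0.0145 0.0902 0.0967 0.1201 0.1229 0.1193 0.0967 0.0903 0.0902
 0.0331] [0.6236 0.2122 0.1219]
```

View pics/crop.png

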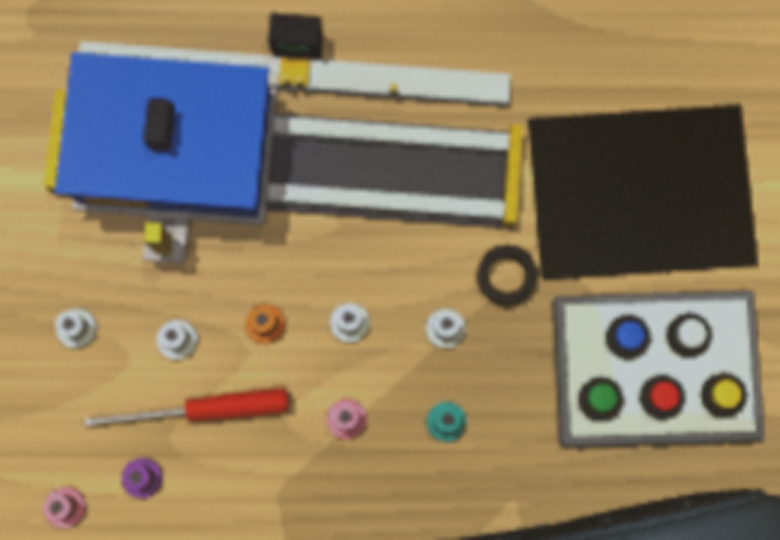

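```bash
python3 - <<'E'
from h import *
z=np.load("top0.npz");p,d=z["p"],z["d"];c=dict(K=z["K"],k1=float(z["k1"]),view=z["view"])
P=cloud(c,d); np.set_printoptions(precision=4,suppress=True)
h=cv2.cvtColor(p,cv2.COLOR_RGB2HSV);H,S,V=h[...,0],h[...,1],h[...,2]
def box(m,r):
    q=np.zeros_like(m);q[r[1]:r[3],r[0]:r[2]]=m[r[1]:r[3],r[0]:r[2]];return q
def rect(m,r,zp,name):
    m=box(m,r).astype(np.uint8);m=cv2.morphologyEx(m,2,np.ones((3,3)));cs,_=cv2.findContours(m,0,1);k=max(cs,key=cv2.contourArea)
    w=np.array([onplane(c,*q[0],zp)[:2] for q in k])*1000
    print(name,cv2.minAreaRect(w.astype(np.float32)),w.mean(0))
rect((P[...,2]>.08),(185,95,270,170),.092,"lid")
m=(V<70)&(S<150)
rect(m,(345,120,430,190),.004,"mat")
rect(V<70,(212,115,234,146),.12,"knob")
# rail strip: dark inner & white bars
w=(P[...,2]>.012)&(P[...,2]<.04); 
rect(w,(262,125,340,168),.025,"rail")
k=(356,188,424,238)
n,l,st,ce=cv2.connectedComponentsWithStats(box(P[...,2]>.03,k).astype(np.uint8))
for i in range(1,n):
    if st[i,4]>20: print("key",ce[i],st[i,4],onplane(c,*ce[i],.04),P[l==i].mean(0),np.median(P[l==i],0),p[l==i].mean(0))
E
```

```text
lid ((627.3660888671875, 215.60824584960938), (192.3164825439453, 142.67454528808594), 86.11140441894531) [627.1441 214.9311]
mat ((593.7440185546875, -254.4684600830078), (166.0474395751953, 215.97608947753906), 4.200632572174072) [ 593.1228 -254.5506]
knob ((624.2047729492188, 212.61984252929688), (46.326210021972656, 22.18088150024414), 1.8262417316436768) [623.5065 212.4503]
rail ((644.7985229492188, -1.3486480712890625), (233.89666748046875, 18.457706451416016), 85.9885025024414) [645.0884   0.0261]
key [379.7886 201.8049] 123 [ 0.4398 -0.2339  0.04  ] [ 0.4403 -0.2345  0.0366] [ 0.4399 -0.2346  0.0372] [ 58.6911  77.0976 120.252 ]
key [399.8346 201.4662] 133 [ 0.4411 -0.2922  0.04  ] [ 0.4417 -0.2931  0.0363] [ 0.4419 -0.2922  0.0367] [127.188  130.9248 125.8421]
key [391.1349 222.0635] 126 [ 0.3809 -0.2655  0.04  ] [ 0.3812 -0.2662  0.0366] [ 0.3811 -0.2661  0.0375] [129.4603  55.381   47.373 ]
key [411.664 221.576] 125 [ 0.3827 -0.3248  0.04  ] [ 0.3829 -0.3254  0.0372] [ 0.3821 -0.3248  0.0381] [131.008 120.224  48.584]
key [369.9127 222.5238] 126 [ 0.3791 -0.2042  0.04  ] [ 0.3794 -0.2047  0.037 ] [ 0.3803 -0.2048  0.0372] [58.0714 94.1746 55.9206]
```

```bash
cat >> h.py <<'E'
def plan(*T):
    """targets (x,y,z,theta): prints chained tool-axis shifts cm + turn"""
    s=arm.observe();q=s["tcp_rot"];x,y,z,w=q
    R0=np.array([1-2*(y*y+z*z),2*(x*y+z*w)]);th=np.arctan2(R0[1],R0[0]);p=s["ee_pos"]
    print("now t%.1f"%s["t"],p.round(4),"th %.3f"%th,"F",s["wrist_force"].round(1),"w %.4f gf %.1f"%(s["gripper_width"],s["gripper_force"]))
    for t in T:
        D=np.array(t[:3])-p; X=np.array([np.cos(th),np.sin(th),0]);Y=np.array([np.sin(th),-np.cos(th),0])
        print(t,"-> %.2f %.2f %.2f  %.3f"%(D@X*100,D@Y*100,-D[2]*100,th-t[3]))
        p,th=np.array(t[:3]),t[3]
def base(n):
    z=np.load(n+".npz");return z["p"],z["d"],dict(K=z["K"],k1=float(z["k1"]),view=z["view"])
E
python3 - <<'E'
from h import *
plan((.42,-.1,.25,-.068),(.626,.2145,.25,-.068))
E
```

```text
now t0.1 [ 0.1629 -0.525   0.2182] th 0.301 F [0.1 0.7 0.1] w 0.0931 gf 0.0
(0.42, -0.1, 0.25, -0.068) -> 37.15 -32.98 -3.18  0.369
(0.626, 0.2145, 0.25, -0.068) -> 18.42 -32.78 -0.00  0.000
```

move_arm(rows="1 4.6 -4.1 -0.4 0.05;1 9.3 -8.2 -0.8 0.1;1 13.9 -12.4 -1.2 0.15;1 18.6 -16.5 -1.6 0.2;1 23.2 -20.6 -2 0.25;1 27.9 -24.7 -2.4 0.3;1 32.5 -28.9 -2.8 0.35;1 37.15 -33 -3.2 0.369", grip_force=30)

```text
t: 1.1
ee_pos: [0.4206, -0.0981, 0.2508]
tcp_rot: [0.999, -0.035, 0.0, 0.0]
wrist_force: [0.1, -0.5, 0.3]
gripper_width: 0.0933
gripper_force: 0.0
```

move_arm(rows="1 2.6 -4.7 0 0;1 5.2 -9.4 0 0;1 7.9 -14 0 0;1 10.5 -18.7 0 0;1 13.2 -23.4 0 0;1 15.8 -28.1 0 0;1 18.4 -32.8 0 0;1 18.4 -32.8 0 0")

```text
t: 2.1
ee_pos: [0.6264, 0.2172, 0.2491]
tcp_rot: [0.999, -0.033, -0.001, 0.0]
wrist_force: [0.4, -0.8, -0.6]
gripper_width: 0.0929
gripper_force: 0.0
```

```bash
python3 - <<'E'
from h import *
p,d,c=grab("wrist");save("w1",p);P=cloud(c,d)
np.set_printoptions(precision=4,suppress=True)
print(np.linalg.inv(np.array(c["view"])))
def rect(m,name):
    m=cv2.morphologyEx(m.astype(np.uint8),2,np.ones((3,3)));cs,_=cv2.findContours(m,0,1);k=max(cs,key=cv2.contourArea)
    w=np.array([P[q[0][1],q[0][0]][:2] for q in k]);w=w[~np.isnan(w[:,0])]*1000
    print(name,cv2.minAreaRect(w.astype(np.float32)), np.nanmedian(P[m>0],0))
Z=P[...,2]
rect((Z>.111)&(Z<.13),"knob");rect((Z>.085)&(Z<.1),"plate")
plan((.626,.2145,.096,-.068))
E
```

```text
[[-0.0666  0.9671  0.2457  0.6938]
 [-0.9978 -0.0647 -0.0158  0.2127]
 [ 0.0006 -0.2462  0.9692  0.4144]
 [ 0.      0.      0.      1.    ]]
knob ((627.998291015625, 216.0367431640625), (21.09884262084961, 43.54281234741211), 86.43669891357422) [0.6234 0.2187 0.1191]
plate ((627.6160278320312, 215.77365112304688), (191.15354919433594, 139.44485473632812), 86.16748809814453) [0.631  0.2219 0.0913]
now t2.1 [0.6258 0.2155 0.2494] th -0.067 F [-0.  -1.   0.1] w 0.0928 gf 0.0
(0.626, 0.2145, 0.096, -0.068) -> 0.03 0.10 15.34  0.001
```

View pics/w1.png

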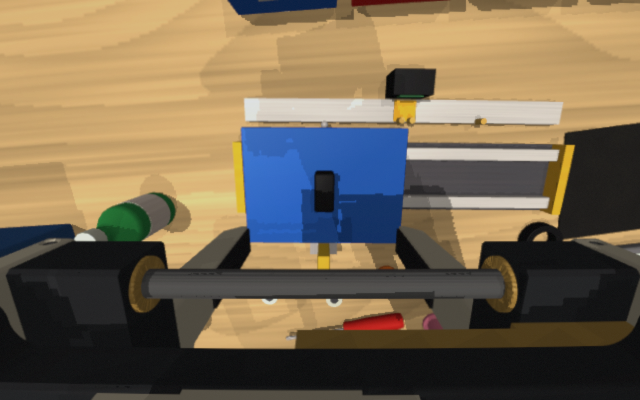

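The wrist view shows the closed lid at (324,185) with its knob at (324,191) and the post below at (323,255). I descend on the knob.

move_arm(rows="1 0.2 0 3.5 0;1 0.2 0 7 0;1 0.2 0 10.5 0;1 0.2 0 13 0;1 0.2 0 14.5 0;1 0.2 0 15.3 0;1 0.2 0 15.3 0;1 0.2 0 15.3 0")

```text
t: 3.15
ee_pos: [0.6284, 0.2146, 0.0986]
tcp_rot: [0.999, -0.034, 0.001, -0.0]
wrist_force: [-0.5, -0.2, 0.8]
gripper_width: 0.0931
gripper_force: 0.0
```

move_arm(rows="-1 0 0 0 0;-1 0 0 0 0;-1 0 0 0 0;-1 0 0 0 0;-1 0 0 0 0;-1 0 0 0 0;-1 0 0 0 0;-1 0 0 0 0", grip_force=35)

```text
t: 4.15
ee_pos: [0.6279, 0.2146, 0.0976]
tcp_rot: [0.999, -0.034, -0.0, -0.0]
wrist_force: [0.2, 0.4, -0.1]
gripper_width: 0.0216
gripper_force: 35.0
```

```bash
python3 - <<'E'
from h import *
plan((.6278,.2158,.2,-.068),(.594,-.2545,.2,.073),(.594,-.2545,.024,.073))
E
```

```text
now t4.2 [0.6279 0.2146 0.0976] th -0.068 F [ 0.2  0.4 -0.1] w 0.0216 gf 35.0
(0.6278, 0.2158, 0.2, -0.068) -> -0.02 -0.12 -10.24  -0.000
(0.594, -0.2545, 0.2, 0.073) -> -0.18 47.15 -0.00  -0.141
(0.594, -0.2545, 0.024, 0.073) -> 0.00 0.00 17.60  0.000
```

move_arm(rows="-1 0 0 -0.5 0;-1 0 0 -1.5 0;-1 0 0 -3 0;-1 0 0 -5 0;-1 0 0 -7 0;-1 0 0 -9 0;-1 0 0 -10.2 0;-1 0 0 -10.2 0")

```text
t: 5.15
ee_pos: [0.6283, 0.2146, 0.2008]
tcp_rot: [0.999, -0.034, 0.001, -0.0]
wrist_force: [-0.1, 0.6, -3.6]
gripper_width: 0.0219
gripper_force: 35.0
```

move_arm(rows="-1 0 1.5 0 0;-1 0 4.5 0 0;-1 0 8 0 0;-1 0 12 0 0;-1 0 16 0 0;-1 -0.1 20 0 0;-1 -0.1 23.5 0 0;-1 -0.1 27 0 0")

```text
t: 6.15
ee_pos: [0.6076, -0.0568, 0.1988]
tcp_rot: [0.999, -0.034, -0.001, -0.0]
wrist_force: [0.2, -0.1, -3.1]
gripper_width: 0.0217
gripper_force: 35.0
```

move_arm(rows="-1 0 4 0 -0.03;-1 0 8 0 -0.06;-1 0 12 0 -0.09;-1 0 15.5 0 -0.12;-1 0 18.5 0 -0.141;-1 -0.1 20 0 -0.141;-1 -0.1 20 0 -0.141;-1 -0.1 20 0 -0.141")

```text
t: 7.15
ee_pos: [0.5939, -0.2533, 0.1994]
tcp_rot: [0.999, 0.037, -0.0, -0.0]
wrist_force: [0.6, 0.6, -2.8]
gripper_width: 0.0219
gripper_force: 35.0
```

```bash
python3 - <<'E'
from h import *
p,d,c=grab("wrist");save("w2",p)
plan((.594,-.2545,.024,.073))
E
```

```text
now t7.2 [ 0.594  -0.2532  0.1996] th 0.074 F [ 0.6  0.1 -3.8] w 0.0214 gf 35.0
(0.594, -0.2545, 0.024, 0.073) -> -0.01 0.13 17.56  0.001
```

View pics/w2.png

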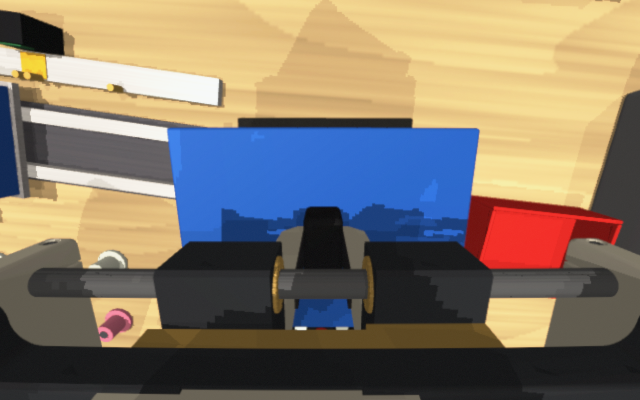

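The lid is held level over the mat, whose edge shows at (325,122). I lower it.

move_arm(rows="-1 0 0 3 0;-1 0 0 7 0;-1 0 0.1 11 0;-1 0 0.1 14 0;-1 0 0.1 16 0;-1 0 0.1 17 0;-1 0 0.1 17.5 0;-1 0 0.1 17.6 0")

```text
t: 8.2
ee_pos: [0.5944, -0.2554, 0.0242]
tcp_rot: [0.999, 0.036, 0.0, 0.0]
wrist_force: [0.1, -0.4, -3.4]
gripper_width: 0.022
gripper_force: 3.5
```

move_arm(rows="-1 0 0 0 0;-1 0 0 0 0;-0.6 0 0 0 0;0.2 0 0 0 0;0.6 0 0 0 0;1 0 0 0 0;1 0 0 0 0;1 0 0 -1 0")

```text
t: 9.2
ee_pos: [0.5936, -0.255, 0.0334]
tcp_rot: [0.999, 0.036, -0.001, -0.0]
wrist_force: [-0.1, 0.4, 0.2]
gripper_width: 0.0673
gripper_force: 0.0
```

```bash
python3 - <<'E'
from h import *
s=arm.observe()["ee_pos"]
plan((s[0],s[1],.2,.073),(.45,-.0,.25,.073))
E
```

```text
now t9.2 [ 0.5936 -0.255   0.0334] th 0.073 F [-0.1  0.4  0.2] w 0.0673 gf 0.0
(np.float64(0.5935970249641609), np.float64(-0.2550464546611949), 0.2, 0.073) -> 0.00 0.00 -16.66  -0.000
(0.45, -0.0, 0.25, 0.073) -> -12.46 -26.48 -5.00  0.000
```

move_arm(rows="1 0 0 -2 0;1 0 0 -5 0;1 0 0 -8 0;1 0 0 -11 0;1 0 0 -14 0;1 0 0 -17 0;1 0 0 -20 0;1 0 0 -22 0")

```text
t: 10.2
ee_pos: [0.5942, -0.2553, 0.257]
tcp_rot: [0.999, 0.036, 0.001, 0.001]
wrist_force: [0.3, -0.7, 0.1]
gripper_width: 0.0928
gripper_force: 0.0
```

move_arm(rows="1 -2 -5 0 0;1 -4 -10 0 0;1 -6.1 -15 0 0;1 -8.2 -20 0 0;1 -10.5 -25 0 0;1 -12.6 -30 0 0;1 -14.8 -35 0 0;1 -16.6 -38.8 0 0.073")

```text
t: 11.2
ee_pos: [0.3991, 0.1212, 0.2551]
tcp_rot: [1.0, -0.001, 0.001, -0.0]
wrist_force: [1.0, -0.0, 0.3]
gripper_width: 0.093
gripper_force: 0.0
```

```bash
cat >> h.py <<'E'
def rollers(pic=None):
    p,d,c=grab("wrist");P=cloud(c,d);Z=P[...,2]
    if pic: save(pic,p)
    h=cv2.cvtColor(p,cv2.COLOR_RGB2HSV);k=np.ones((3,3))
    m=((Z>.027)&(Z<.042)).astype(np.uint8)
    n,l,st,ce=cv2.connectedComponentsWithStats(m)
    for i in range(1,n):
        if 60<st[i,4]<6000:
            q=P[l==i]; e=q[:,:2].max(0)-q[:,:2].min(0)
            if max(e)>.05: continue
            print("obj",ce[i].round(0),st[i,4],"mid",(q[:,:2].max(0)+q[:,:2].min(0))/2,"ctr",cv2.minEnclosingCircle((q[:,:2]*1000).astype(np.float32)),"hsv",np.median(h[l==i],0))
    return p,d,c
E
python3 - <<'E'
from h import *
np.set_printoptions(precision=4,suppress=True)
rollers("w3"); plan((.45,.31,.2,0))
E
```

```text
obj [148.  17.] 67 mid [0.6067 0.3406] ctr ((606.7379760742188, 341.2439270019531), 19.97576904296875) hsv [ 23. 154. 186.]
obj [611.  31.] 445 mid [ 0.5917 -0.2533] ctr ((592.135986328125, -254.47125244140625), 23.86090850830078) hsv [60. 51.  8.]
obj [382. 138.] 294 mid [0.4568 0.0405] ctr ((456.3458557128906, 40.50578308105469), 12.90786075592041) hsv [ 28.  28. 191.]
obj [320. 140.] 282 mid [0.4549 0.1246] ctr ((454.7918701171875, 124.59857177734375), 12.830280303955078) hsv [ 12. 199. 189.]
obj [451. 143.] 294 mid [ 0.4501 -0.0556] ctr ((449.8441162109375, -55.667259216308594), 12.86111068725586) hsv [ 39.  14. 190.]
obj [616. 150.] 755 mid [ 0.441  -0.2917] ctr ((440.4742431640625, -293.01654052734375), 22.595739364624023) hsv [35. 18. 88.]
obj [185. 145.] 311 mid [0.4483 0.3115] ctr ((448.45611572265625, 311.5798034667969), 13.15892219543457) hsv [ 60.   6. 190.]
obj [574. 151.] 777 mid [ 0.4386 -0.2321] ctr ((439.7420349121094, -233.5306854248047), 22.823598861694336) hsv [109. 174.  71.]
obj [257. 152.] 285 mid [0.4383 0.2117] ctr ((438.6159973144531, 211.92770385742188), 12.724555015563965) hsv [103.   9. 198.]
obj [626. 191.] 649 mid [ 0.3823 -0.3218] ctr ((382.083740234375, -324.8427734375), 21.842458724975586) hsv [ 24. 185.  76.]
obj [587. 192.] 705 mid [ 0.3803 -0.2638] ctr ((380.8526611328125, -264.83349609375), 21.843120574951172) hsv [  1. 192.  78.]
obj [547. 194.] 678 mid [ 0.3782 -0.205 ] ctr ((378.4460144042969, -205.43841552734375), 21.916505813598633) hsv [ 66.  152.   61.5]
obj [377. 206.] 255 mid [0.3599 0.0428] ctr ((359.7159729003906, 42.457698822021484), 13.070489883422852) hsv [174. 121. 113.]
obj [445. 208.] 267 mid [ 0.3579 -0.0567] ctr ((357.818115234375, -56.668949127197266), 13.213902473449707) hsv [ 87. 188.  91.]
now t11.2 [0.3973 0.1236 0.255 ] th -0.005 F [ 1.  -0.3  1.6] w 0.0930 gf 0.0
(0.45, 0.31, 0.2, 0) -> 5.18 -18.67 5.50  -0.005
```

View pics/w3.png

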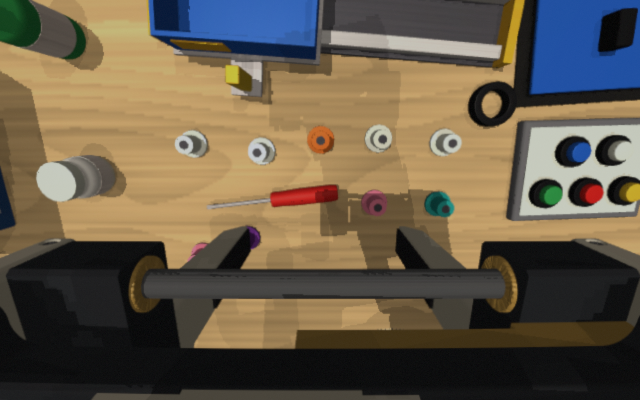

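The wrist view shows the open tub at (235,25). The four white rollers stand at (190,144), (261,151), (378,138) and (446,143), with the orange one at (320,140). I will pick with a half-open gripper, starting with the leftmost.

```bash
python3 - <<'E'
from h import *
plan((.4485,.3115,.1,-.068),(.4485,.3115,.010,-.068),(.4485,.3115,.15,-.068),(.6603,.2517,.15,-.068),(.6603,.2517,.045,-.068),(.6603,.2517,.2,-.068),(.40,.12,.255,-.068))
E
```

```text
now t11.2 [0.3973 0.1236 0.255 ] th -0.005 F [ 1.  -0.3  1.6] w 0.0930 gf 0.0
(0.4485, 0.3115, 0.1, -0.068) -> 5.03 -18.82 15.50  0.063
(0.4485, 0.3115, 0.01, -0.068) -> 0.00 0.00 9.00  0.000
(0.4485, 0.3115, 0.15, -0.068) -> 0.00 0.00 -14.00  0.000
(0.6603, 0.2517, 0.15, -0.068) -> 21.54 4.53 -0.00  0.000
(0.6603, 0.2517, 0.045, -0.068) -> 0.00 0.00 10.50  0.000
(0.6603, 0.2517, 0.2, -0.068) -> 0.00 0.00 -15.50  0.000
(0.4, 0.12, 0.255, -0.068) -> -25.07 14.91 -5.50  0.000
```

move_arm(rows="0 0.8 -3.2 2.5 0.01;0 1.7 -6.3 5 0.03;0 2.5 -9.4 7.5 0.05;0 3.4 -12.6 10 0.063;0 4.2 -15.7 12.5 0.063;0 5 -18.8 15 0.063;0 5 -18.8 15.5 0.063;0 5 -18.8 15.5 0.063")

```text
t: 12.25
ee_pos: [0.4503, 0.3073, 0.0994]
tcp_rot: [1.0, -0.032, 0.0, -0.0]
wrist_force: [-0.5, -0.0, 0.4]
gripper_width: 0.0462
gripper_force: 0.0
```

move_arm(rows="0 0 0 3 0;0 0 0 6 0;0 0 0 8 0;0 0 0 9 0;0 0 0 9 0;-1 0 0 9 0;-1 0 0 9 0;-1 0 0 9 0", grip_force=30)

```text
t: 13.25
ee_pos: [0.4507, 0.3079, 0.0093]
tcp_rot: [1.0, -0.032, 0.001, -0.0]
wrist_force: [-0.9, 0.5, 5.7]
gripper_width: 0.0254
gripper_force: 30.0
```

move_arm(rows="-1 0 0 0 0;-1 0 0 0 0;-1 0 0 -1 0;-1 0 0 -3 0;-1 0 0 -6 0;-1 0 0 -10 0;-1 0 0 -13 0;-1 0 0 -14 0")

```text
t: 14.25
ee_pos: [0.4507, 0.3079, 0.1505]
tcp_rot: [1.0, -0.032, 0.001, -0.001]
wrist_force: [0.4, 0.3, -1.6]
gripper_width: 0.0255
gripper_force: 30.0
```

```bash
python3 - <<'E'
from h import *
plan((.6603,.2517,.15,-.068),(.6603,.2517,.045,-.068),(.6603,.2517,.2,-.068),(.40,.12,.255,-.068))
E
```

```text
now t14.2 [0.4507 0.3079 0.1505] th -0.063 F [ 0.4  0.3 -1.6] w 0.0255 gf 30.0
(0.6603, 0.2517, 0.15, -0.068) -> 21.27 4.29 0.05  0.005
(0.6603, 0.2517, 0.045, -0.068) -> 0.00 0.00 10.50  0.000
(0.6603, 0.2517, 0.2, -0.068) -> 0.00 0.00 -15.50  0.000
(0.4, 0.12, 0.255, -0.068) -> -25.07 14.91 -5.50  0.000
```

move_arm(rows="-1 2 0.4 0 0;-1 6 1.2 0 0;-1 10 2 0 0;-1 14 2.8 0 0;-1 18 3.6 0 0;-1 20.5 4.2 0 0;-1 21.3 4.3 0 0;-1 21.3 4.3 0 0")

```text
t: 15.25
ee_pos: [0.6599, 0.2509, 0.1473]
tcp_rot: [0.999, -0.032, -0.001, 0.0]
wrist_force: [0.3, 0.2, -0.1]
gripper_width: 0.0257
gripper_force: 30.0
```

move_arm(rows="-1 0 0 2.5 0;-1 0 0 5.5 0;-1 0 0 8 0;-1 0 0 9.5 0;-1 0 0 10.4 0;-1 0 0 10.5 0;-0.27 0 0 10.5 0;-0.27 0 0 10.5 0")

```text
t: 16.25
ee_pos: [0.6606, 0.2514, 0.0446]
tcp_rot: [0.999, -0.032, 0.001, -0.0]
wrist_force: [0.2, 0.3, 0.3]
gripper_width: 0.0336
gripper_force: 0.0
```

move_arm(rows="-0.27 0 0 0 0;-0.27 0 0 -2 0;-0.27 0 0 -5 0;-0.27 0 0 -9 0;-0.27 0 0 -13 0;0 0 0 -15.5 0;0 0 0 -15.5 0;0 0 0 -15.5 0")

```text
t: 17.25
ee_pos: [0.6597, 0.2511, 0.1979]
tcp_rot: [1.0, -0.032, -0.001, 0.0]
wrist_force: [0.2, -0.3, 0.2]
gripper_width: 0.0467
gripper_force: 0.0
```

move_arm(rows="0 -4 2.4 -0.9 0;0 -8.5 5 -1.8 0;0 -13 7.7 -2.8 0;0 -17.5 10.4 -3.8 0;0 -22 13.1 -4.8 0;0 -25 14.9 -5.5 0;0 -25 14.9 -5.5 0;0 -25 14.9 -5.5 0")

```text
t: 18.25
ee_pos: [0.4016, 0.1185, 0.2531]
tcp_rot: [0.999, -0.032, -0.0, 0.0]
wrist_force: [-0.3, -0.4, 0.3]
gripper_width: 0.0462
gripper_force: 0.0
```

```bash
python3 - <<'E'
from h import *
np.set_printoptions(precision=4,suppress=True)
rollers("w4")
B=(.4385,.212);S=(.6005,.2557)
plan((*B,.1,-.068),(*B,.010,-.068),(*B,.15,-.068),(*S,.15,-.068),(*S,.045,-.068),(*S,.2,-.068),(.40,.10,.255,-.068))
E
```

```text
obj [604.  16.] 380 mid [ 0.5887 -0.2534] ctr ((589.2733764648438, -253.65171813964844), 20.981231689453125) hsv [72.5 43.   9. ]
obj [617. 133.] 830 mid [ 0.4414 -0.2913] ctr ((441.2981262207031, -292.603271484375), 23.18155288696289) hsv [36. 17. 99.]
obj [575. 137.] 787 mid [ 0.4393 -0.2316] ctr ((439.39373779296875, -233.0384521484375), 22.178905487060547) hsv [109. 180.  78.]
obj [377. 136.] 297 mid [0.4566 0.0402] ctr ((456.713623046875, 40.23163986206055), 12.917204856872559) hsv [ 28.  27. 210.]
obj [448. 137.] 303 mid [ 0.45   -0.0554] ctr ((449.82659912109375, -55.55352020263672), 12.804425239562988) hsv [ 38.  13. 207.]
obj [316. 141.] 280 mid [0.4546 0.1246] ctr ((454.6960144042969, 124.54940032958984), 12.815837860107422) hsv [ 12. 198. 209.]
obj [253. 157.] 283 mid [0.4391 0.212 ] ctr ((438.7532653808594, 212.07176208496094), 12.865829467773438) hsv [102.   7. 218.]
obj [628. 174.] 607 mid [ 0.3824 -0.3215] ctr ((382.00262451171875, -324.57666015625), 22.371963500976562) hsv [ 24. 107.  66.]
obj [590. 177.] 729 mid [ 0.3807 -0.264 ] ctr ((380.8902587890625, -264.7392272
[... 337 characters left out ...]
0.3601 0.0425] ctr ((359.9665832519531, 42.54678726196289), 12.914027214050293) hsv [174. 120. 125.]
obj [244. 247.] 79 mid [0.3061 0.2405] ctr ((305.2989501953125, 241.47836303710938), 9.603395462036133) hsv [143. 152.  79.]
now t18.3 [0.4017 0.1186 0.2531] th -0.063 F [-0.2 -0.3  0.3] w 0.0465 gf 0.0
(0.4385, 0.212, 0.1, -0.068) -> 3.08 -9.56 15.31  0.005
(0.4385, 0.212, 0.01, -0.068) -> 0.00 0.00 9.00  0.000
(0.4385, 0.212, 0.15, -0.068) -> 0.00 0.00 -14.00  0.000
(0.6005, 0.2557, 0.15, -0.068) -> 15.87 -5.46 -0.00  0.000
(0.6005, 0.2557, 0.045, -0.068) -> 0.00 0.00 10.50  0.000
(0.6005, 0.2557, 0.2, -0.068) -> 0.00 0.00 -15.50  0.000
(0.4, 0.1, 0.255, -0.068) -> -18.95 16.90 -5.50  0.000
```

View pics/w4.png

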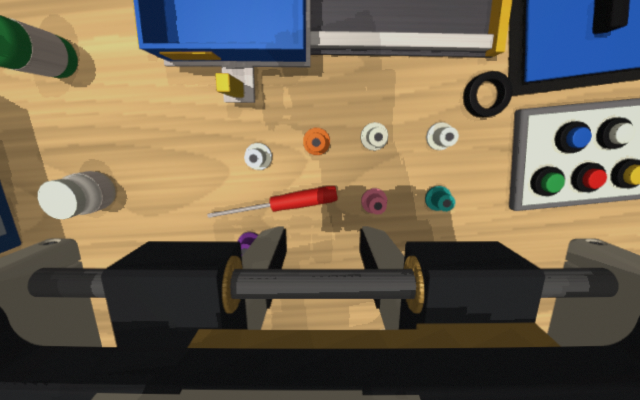

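The first roller has gone into the tub, and the next white one is at (257,156). I take it in one sequence.

move_arm(rows="0 0.6 -2.2 3 0;0 1.2 -4.4 6 0;0 1.9 -6.4 9 0;0 2.5 -8.2 12 0;0 3.1 -9.6 14.5 0.005;0 3.1 -9.6 15.3 0.005;0 3.1 -9.6 15.3 0.005;0 3.1 -9.6 15.3 0.005")

```text
t: 19.3
ee_pos: [0.4385, 0.212, 0.1014]
tcp_rot: [0.999, -0.034, 0.0, -0.0]
wrist_force: [0.1, 0.1, -0.3]
gripper_width: 0.0462
gripper_force: 0.0
```

move_arm(rows="0 0 0 3 0;0 0 0 6 0;0 0 0 8 0;0 0 0 9 0;0 0 0 9 0;-1 0 0 9 0;-1 0 0 9 0;-1 0 0 9 0")

```text
t: 20.3
ee_pos: [0.4385, 0.2123, 0.0112]
tcp_rot: [0.999, -0.034, 0.0, -0.0]
wrist_force: [-0.9, -1.0, 4.8]
gripper_width: 0.0254
gripper_force: 30.0
```

move_arm(rows="-1 0 0 0 0;-1 0 0 0 0;-1 0 0 -1 0;-1 0 0 -3 0;-1 0 0 -6 0;-1 0 0 -10 0;-1 0 0 -13 0;-1 0 0 -14 0")

```text
t: 21.3
ee_pos: [0.4387, 0.2124, 0.1524]
tcp_rot: [0.999, -0.034, 0.001, -0.001]
wrist_force: [0.1, -0.3, -1.9]
gripper_width: 0.0251
gripper_force: 30.0
```

move_arm(rows="-1 1.5 -0.5 0 0;-1 4.5 -1.5 0 0;-1 8 -2.7 0 0;-1 11.5 -4 0 0;-1 14.3 -5 0 0;-1 15.5 -5.4 0 0;-1 15.9 -5.5 0 0;-1 15.9 -5.5 0 0")

```text
t: 22.3
ee_pos: [0.6, 0.2561, 0.1499]
tcp_rot: [0.999, -0.034, -0.001, 0.0]
wrist_force: [0.1, -0.6, -1.5]
gripper_width: 0.0255
gripper_force: 30.0
```

move_arm(rows="-1 0 0 2.5 0;-1 0 0 5.5 0;-1 0 0 8 0;-1 0 0 9.5 0;-1 0 0 10.4 0;-1 0 0 10.5 0;-0.27 0 0 10.5 0;-0.27 0 0 10.5 0")

```text
t: 23.3
ee_pos: [0.6011, 0.2564, 0.0465]
tcp_rot: [0.999, -0.034, 0.001, -0.0]
wrist_force: [-1.4, -0.1, 0.0]
gripper_width: 0.034
gripper_force: 0.0
```

move_arm(rows="-0.27 0 0 0 0;-0.27 0 0 -2 0;-0.27 0 0 -5 0;-0.27 0 0 -9 0;-0.27 0 0 -13 0;0 0 0 -15.5 0;0 0 0 -15.5 0;0 0 0 -15.5 0")

```text
t: 24.3
ee_pos: [0.6002, 0.2561, 0.2001]
tcp_rot: [0.999, -0.034, -0.0, 0.0]
wrist_force: [0.9, -0.3, -0.6]
gripper_width: 0.0465
gripper_force: 0.0
```

move_arm(rows="0 -3.5 3.1 -0.9 0;0 -7 6.2 -1.8 0;0 -10.5 9.4 -2.8 0;0 -14 12.5 -3.8 0;0 -17 15.2 -4.8 0;0 -19 16.9 -5.5 0;0 -19 16.9 -5.5 0;0 -19 16.9 -5.5 0")

```text
t: 25.3
ee_pos: [0.3999, 0.1009, 0.2551]
tcp_rot: [0.999, -0.034, -0.0, 0.0]
wrist_force: [0.6, -0.5, 0.1]
gripper_width: 0.0466
gripper_force: 0.0
```

```bash
python3 - <<'E'
from h import *
np.set_printoptions(precision=4,suppress=True)
rollers("w5")
B=(.4566,.0402);S=(.6551,.1759)
plan((*B,.1,-.068),(*B,.010,-.068),(*B,.15,-.068),(*S,.15,-.068),(*S,.045,-.068),(*S,.2,-.068),(.40,.05,.255,-.068))
E
```

```text
obj [589.  16.] 353 mid [ 0.5873 -0.2534] ctr ((587.9465942382812, -253.48519897460938), 19.46141242980957) hsv [60. 43.  9.]
obj [604. 131.] 816 mid [ 0.4415 -0.2919] ctr ((441.4411315917969, -293.29693603515625), 22.67978286743164) hsv [ 35.  17. 102.]
obj [561. 135.] 795 mid [ 0.4383 -0.2329] ctr ((438.8721618652344, -233.25657653808594), 22.413496017456055) hsv [109. 175.  77.]
obj [364. 135.] 290 mid [0.4565 0.0405] ctr ((456.3335876464844, 40.19477462768555), 12.89103889465332) hsv [ 30.  27. 212.]
obj [434. 136.] 313 mid [ 0.4499 -0.0556] ctr ((449.5770568847656, -55.91622543334961), 13.072148323059082) hsv [ 39.  12. 211.]
obj [302. 141.] 279 mid [0.455  0.1248] ctr ((454.65435791015625, 124.61990356445312), 12.71811580657959) hsv [ 12. 194. 211.]
obj [618. 171.] 753 mid [ 0.3826 -0.3236] ctr ((382.3275451660156, -325.32659912109375), 22.521007537841797) hsv [ 24. 179.  96.]
obj [578. 175.] 726 mid [ 0.3807 -0.2645] ctr ((379.5660400390625, -264.936767578125), 22.600778579711914) hsv [  1.  193.5  90. ]
obj [536. 179.] 694 mid [ 0.3783 -0.2049] ctr ((378.3235168457031, -205.41879272460938), 21.79050064086914) hsv [ 66.  148.5  67. ]
obj [433. 201.] 263 mid [ 0.3582 -0.0564] ctr ((357.48681640625, -56.41942596435547), 13.133203506469727) hsv [ 87. 189.  99.]
obj [365. 204.] 252 mid [0.3604 0.043 ] ctr ((359.9692687988281, 42.550785064697266), 12.894501686096191) hsv [174. 120. 126.]
now t25.4 [0.4    0.101  0.2551] th -0.068 F [-0.4  0.5  0.8] w 0.0464 gf 0.0
(0.4566, 0.0402, 0.1, -0.068) -> 6.06 5.68 15.51  0.000
(0.4566, 0.0402, 0.01, -0.068) -> 0.00 0.00 9.00  0.000
(0.4566, 0.0402, 0.15, -0.068) -> 0.00 0.00 -14.00  0.000
(0.6551, 0.1759, 0.15, -0.068) -> 18.88 -14.89 -0.00  0.000
(0.6551, 0.1759, 0.045, -0.068) -> 0.00 0.00 10.50  0.000
(0.6551, 0.1759, 0.2, -0.068) -> 0.00 0.00 -15.50  0.000
(0.4, 0.05, 0.255, -0.068) -> -24.60 14.29 -5.50  0.000
```

move_arm(rows="0 1.2 1.2 3 0;0 2.4 2.3 6 0;0 3.6 3.4 9 0;0 4.9 4.6 12 0;0 6.1 5.7 14.5 0;0 6.1 5.7 15.5 0;0 6.1 5.7 15.5 0;0 6.1 5.7 15.5 0")

```text
t: 26.35
ee_pos: [0.4567, 0.0401, 0.1013]
tcp_rot: [0.999, -0.034, 0.0, -0.0]
wrist_force: [0.2, 0.6, 0.0]
gripper_width: 0.0464
gripper_force: 0.0
```

move_arm(rows="0 0 0 3 0;0 0 0 6 0;0 0 0 8 0;0 0 0 9 0;0 0 0 9 0;-1 0 0 9 0;-1 0 0 9 0;-1 0 0 9 0")

```text
t: 27.35
ee_pos: [0.4568, 0.0396, 0.0112]
tcp_rot: [0.999, -0.034, 0.0, -0.0]
wrist_force: [-0.3, 1.2, 5.4]
gripper_width: 0.0255
gripper_force: 30.0
```

move_arm(rows="-1 0 0 0 0;-1 0 0 0 0;-1 0 0 -1 0;-1 0 0 -3 0;-1 0 0 -6 0;-1 0 0 -10 0;-1 0 0 -13 0;-1 0 0 -14 0")

```text
t: 28.35
ee_pos: [0.457, 0.0396, 0.1524]
tcp_rot: [0.999, -0.034, 0.001, -0.0]
wrist_force: [0.1, 0.5, -1.8]
gripper_width: 0.0254
gripper_force: 30.0
```

move_arm(rows="-1 2 -1.6 0 0;-1 5.5 -4.3 0 0;-1 9.5 -7.5 0 0;-1 13.5 -10.6 0 0;-1 17 -13.4 0 0;-1 18.5 -14.6 0 0;-1 18.9 -14.9 0 0;-1 18.9 -14.9 0 0")

```text
t: 29.35
ee_pos: [0.6545, 0.175, 0.1498]
tcp_rot: [0.999, -0.034, -0.001, 0.0]
wrist_force: [0.6, 0.3, -2.1]
gripper_width: 0.0252
gripper_force: 30.0
```

move_arm(rows="-1 0 0 2.5 0;-1 0 0 5.5 0;-1 0 0 8 0;-1 0 0 9.5 0;-1 0 0 10.4 0;-1 0 0 10.5 0;-0.27 0 0 10.5 0;-0.27 0 0 10.5 0")

```text
t: 30.35
ee_pos: [0.6557, 0.1754, 0.0466]
tcp_rot: [0.999, -0.034, 0.001, -0.0]
wrist_force: [-0.7, -1.2, 0.5]
gripper_width: 0.0337
gripper_force: 0.0
```

move_arm(rows="-0.27 0 0 0 0;-0.27 0 0 -2 0;-0.27 0 0 -5 0;-0.27 0 0 -9 0;-0.27 0 0 -13 0;0 0 0 -15.5 0;0 0 0 -15.5 0;0 0 0 -15.5 0")

```text
t: 31.35
ee_pos: [0.6548, 0.1752, 0.2001]
tcp_rot: [0.999, -0.034, -0.0, 0.0]
wrist_force: [-0.3, -0.3, -0.2]
gripper_width: 0.0464
gripper_force: 0.0
```

move_arm(rows="0 -4 2.3 -0.9 0;0 -8.5 4.9 -1.9 0;0 -13 7.5 -2.9 0;0 -17.5 10.2 -3.9 0;0 -22 12.8 -4.9 0;0 -24.6 14.3 -5.5 0;0 -24.6 14.3 -5.5 0;0 -24.6 14.3 -5.5 0")

```text
t: 32.35
ee_pos: [0.4003, 0.0496, 0.2552]
tcp_rot: [0.999, -0.034, -0.0, -0.0]
wrist_force: [1.2, -1.0, -0.1]
gripper_width: 0.0466
gripper_force: 0.0
```

```bash
python3 - <<'E'
from h import *
np.set_printoptions(precision=4,suppress=True)
rollers("w6")
B=(.4499,-.0556);S=(.5953,.1799)
plan((*B,.1,-.068),(*B,.010,-.068),(*B,.15,-.068),(*S,.15,-.068),(*S,.045,-.068),(*S,.2,-.068),(.53,.21,.3,-.068))
E
```

```text
obj [549.  17.] 333 mid [ 0.589  -0.2528] ctr ((589.571533203125, -253.2427978515625), 21.02393341064453) hsv [75. 43. 10.]
obj [ 5. 61.] 400 mid [0.5895 0.4582] ctr ((589.5048828125, 463.46881103515625), 25.34880828857422) hsv [14. 42. 93.]
obj [567. 133.] 783 mid [ 0.4409 -0.2933] ctr ((441.2256164550781, -293.98382568359375), 22.535381317138672) hsv [35. 15. 99.]
obj [524. 138.] 811 mid [ 0.4391 -0.2329] ctr ((438.8470458984375, -233.58482360839844), 22.636226654052734) hsv [109. 146.  83.]
obj [397. 138.] 290 mid [ 0.4505 -0.0556] ctr ((450.822998046875, -55.97258758544922), 13.089173316955566) hsv [ 43.    8.  218.5]
obj [265. 144.] 286 mid [0.4549 0.1244] ctr ((454.9519958496094, 124.52619171142578), 12.8919095993042) hsv [ 14.  189.  215.5]
obj [583. 174.] 749 mid [ 0.3821 -0.3254] ctr ((382.05816650390625, -325.53948974609375), 22.838342666625977) hsv [ 24. 172.  99.]
obj [542. 178.] 697 mid [ 0.3803 -0.2647] ctr ((380.71917724609375, -264.93243408203125), 21.876705169677734) hsv [  1. 195.  94.]
obj [501. 182.] 692 mid [ 0.3783 -0.2051] ctr ((378.0009460449219, -205.41311645507812), 22.126346588134766) hsv [ 66. 150.  72.]
obj [397. 203.] 255 mid [ 0.3579 -0.0559] ctr ((357.75640869140625, -56.064205169677734), 12.76789379119873) hsv [ 87. 188. 102.]
obj [329. 206.] 250 mid [0.36   0.0423] ctr ((359.9626770019531, 42.06418228149414), 12.868014335632324) hsv [174. 120. 129.]
now t32.4 [0.4004 0.0496 0.2551] th -0.068 F [0.8 0.5 0. ] w 0.0467 gf 0.0
(0.4499, -0.0556, 0.1, -0.068) -> 5.65 10.16 15.51  -0.000
(0.4499, -0.0556, 0.01, -0.068) -> 0.00 0.00 9.00  0.000
(0.4499, -0.0556, 0.15, -0.068) -> 0.00 0.00 -14.00  0.000
(0.5953, 0.1799, 0.15, -0.068) -> 12.91 -24.48 -0.00  0.000
(0.5953, 0.1799, 0.045, -0.068) -> 0.00 0.00 10.50  0.000
(0.5953, 0.1799, 0.2, -0.068) -> 0.00 0.00 -15.50  0.000
(0.53, 0.21, 0.3, -0.068) -> -6.72 -2.56 -10.00  0.000
```

move_arm(rows="0 1.1 2 3 0;0 2.3 4.1 6 0;0 3.4 6.2 9 0;0 4.6 8.3 12 0;0 5.7 10.2 14.5 0;0 5.7 10.2 15.5 0;0 5.7 10.2 15.5 0;0 5.7 10.2 15.5 0")

```text
t: 33.4
ee_pos: [0.4502, -0.0556, 0.1013]
tcp_rot: [0.999, -0.034, 0.0, 0.0]
wrist_force: [-0.6, -0.6, 0.1]
gripper_width: 0.0464
gripper_force: 0.0
```

move_arm(rows="0 0 0 3 0;0 0 0 6 0;0 0 0 8 0;0 0 0 9 0;0 0 0 9 0;-1 0 0 9 0;-1 0 0 9 0;-1 0 0 9 0")

```text
t: 34.4
ee_pos: [0.4503, -0.0563, 0.0112]
tcp_rot: [0.999, -0.034, 0.0, 0.0]
wrist_force: [-0.1, 0.4, 5.4]
gripper_width: 0.0253
gripper_force: 30.0
```

move_arm(rows="-1 0 0 0 0;-1 0 0 0 0;-1 0 0 -1 0;-1 0 0 -3 0;-1 0 0 -6 0;-1 0 0 -10 0;-1 0 0 -13 0;-1 0 0 -14 0")

```text
t: 35.4
ee_pos: [0.4504, -0.0563, 0.1523]
tcp_rot: [0.999, -0.034, 0.001, 0.0]
wrist_force: [0.3, -0.1, -1.8]
gripper_width: 0.0255
gripper_force: 30.0
```

move_arm(rows="-1 1.3 -2.4 0 0;-1 3.3 -6.3 0 0;-1 5.8 -11 0 0;-1 8.2 -15.6 0 0;-1 10.7 -20.2 0 0;-1 12.3 -23.4 0 0;-1 12.9 -24.5 0 0;-1 12.9 -24.5 0 0")

```text
t: 36.4
ee_pos: [0.5948, 0.1792, 0.1497]
tcp_rot: [0.999, -0.034, -0.001, 0.0]
wrist_force: [-0.7, -0.7, -1.3]
gripper_width: 0.0253
gripper_force: 30.0
```

move_arm(rows="-1 0 0 2.5 0;-1 0 0 5.5 0;-1 0 0 8 0;-1 0 0 9.5 0;-1 0 0 10.4 0;-1 0 0 10.5 0;-0.27 0 0 10.5 0;-0.27 0 0 10.5 0")

```text
t: 37.4
ee_pos: [0.5958, 0.1796, 0.0465]
tcp_rot: [0.999, -0.034, 0.001, -0.0]
wrist_force: [0.7, -0.1, 0.2]
gripper_width: 0.0336
gripper_force: 0.0
```

move_arm(rows="-0.27 0 0 0 0;-0.27 0 0 -2 0;-0.27 0 0 -5 0;-0.27 0 0 -9 0;-0.27 0 0 -13 0;0 0 0 -15.5 0;0 0 0 -15.5 0;0 0 0 -15.5 0")

```text
t: 38.4
ee_pos: [0.5949, 0.1793, 0.2002]
tcp_rot: [0.999, -0.034, -0.0, 0.0]
wrist_force: [0.1, -0.6, 1.7]
gripper_width: 0.0462
gripper_force: 0.0
```

move_arm(rows="0 -2 -0.7 -3 0;0 -4 -1.5 -6 0;0 -6.7 -2.6 -10 0;0 -9 -2.6 -10 0;0 -11 -2.6 -10 0;0 -11 -2.6 -10 0;0 -11 -2.6 -10 0;0 -11 -2.6 -10 0")

```text
t: 39.4
ee_pos: [0.4879, 0.2127, 0.3002]
tcp_rot: [0.999, -0.034, -0.0, 0.0]
wrist_force: [0.1, -0.3, -0.3]
gripper_width: 0.0466
gripper_force: 0.0
```

```bash
python3 - <<'E'
from h import *
np.set_printoptions(precision=4,suppress=True)
p,d,c=grab("wrist");save("w7",p);P=cloud(c,d);Z=P[...,2]
x=(P[...,0]-.6278);y=P[...,1]-.2158;lx=.9977*x-.068*y;ly=.068*x+.9977*y
ins=(abs(lx)<.058)&(abs(ly)<.083)
print("max z inside",np.nanpercentile(Z[ins],[50,99,100]))
n,l,st,ce=cv2.connectedComponentsWithStats((ins&(Z>.055)&(Z<.075)).astype(np.uint8))
for i in range(1,n):
    if st[i,4]>40: print(ce[i],st[i,4],"local",np.median(lx[l==i]),np.median(ly[l==i]),np.median(Z[l==i]))
t=(Z>.08)&(Z<.092)&(abs(lx)<.08)&(abs(ly)<.1)&(P[...,0]>.5)
w=P[t][:,:2]*1000;print("rim",cv2.minAreaRect(w.astype(np.float32)),np.median(Z[t]))
plan((.56,-.25,.2,.073))
E
```

```text
max z inside [0.0317 0.0668 0.068 ]
[341.9749  51.5531] 358 local 0.028248252395495457 -0.03839703473169882 0.06524166780863264
[284.2692  52.9643] 364 local 0.026936382775604027 0.03741878854817483 0.06526694132013161
[341.3     98.7533] 300 local -0.030584701289681215 -0.038037831661338714 0.06559460102364817
[285.043   99.4669] 302 local -0.031127131626898855 0.03808148841542608 0.06556230719505454
rim ((627.9742431640625, 215.22198486328125), (181.15194702148438, 131.25201416015625), 85.69037628173828) 0.08509521943804665
now t39.5 [0.4878 0.2127 0.3002] th -0.069 F [ 0.4 -0.2 -0.2] w 0.0462 gf 0.0
(0.56, -0.25, 0.2, 0.073) -> 10.37 45.67 10.02  -0.142
```

View pics/w7.png

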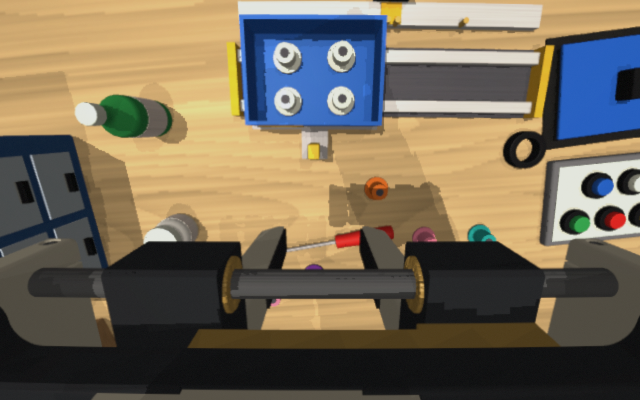

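All four rollers stand in the tub at (287,57), (341,54), (287,100) and (341,99), and their tops are below the plug depth. I go back for the lid.

move_arm(rows="0.5 1.3 5.7 0 -0.02;0.5 2.6 11.4 0 -0.04;0.5 3.9 17.1 0 -0.06;0.5 5.2 22.8 0 -0.08;0.5 6.5 28.5 0 -0.1;0.5 7.8 34.2 0 -0.12;0.5 9.1 40 0 -0.142;0.5 10.4 44 3 -0.142")

```text
t: 40.45
ee_pos: [0.5621, -0.2365, 0.2718]
tcp_rot: [0.999, 0.036, 0.002, 0.001]
wrist_force: [0.1, -0.0, -0.9]
gripper_width: 0.0696
gripper_force: 0.0
```

move_arm(rows="0.5 0 1.7 3 0;0.5 0 1.7 5 0;0.5 0 1.7 5 0;0.5 0 1.7 5 0;0.5 0 1.7 5 0;0.5 0 1.7 5 0;0.5 0 1.7 5 0;0.5 0 1.7 5 0")

```text
t: 41.45
ee_pos: [0.5624, -0.2501, 0.2207]
tcp_rot: [0.999, 0.037, 0.0, 0.0]
wrist_force: [0.4, -0.5, -0.7]
gripper_width: 0.0697
gripper_force: 0.0
```

```bash
python3 - <<'E'
from h import *
p,d,c=grab("wrist");P=cloud(c,d);Z=P[...,2]
np.set_printoptions(precision=4,suppress=True)
R=(abs(P[...,0]-.594)<.12)&(abs(P[...,1]+.2545)<.11)
def rect(m,name):
    m=cv2.morphologyEx((m&R).astype(np.uint8),2,np.ones((3,3)));cs,_=cv2.findContours(m,0,1);k=max(cs,key=cv2.contourArea)
    w=np.array([P[q[0][1],q[0][0]][:2] for q in k]);w=w[~np.isnan(w[:,0])]*1000
    print(name,cv2.minAreaRect(w.astype(np.float32)), np.nanmedian(P[m>0],0))
rect((Z>.038)&(Z<.055),"knob");rect((Z>.012)&(Z<.026),"plate")
plan((.594,-.2550,.12,.073),(.594,-.2550,.0235,.073))
E
```

```text
knob ((594.2279663085938, -255.0314483642578), (42.74990463256836, 21.164024353027344), 4.780750751495361) [ 0.5945 -0.255   0.045 ]
plate ((593.800048828125, -255.41949462890625), (138.1786651611328, 190.42555236816406), 4.090235233306885) [ 0.594  -0.2549  0.0172]
now t41.5 [ 0.5624 -0.2501  0.2207] th 0.074 F [ 0.5  0.5 -0.3] w 0.0694 gf 0.0
(0.594, -0.255, 0.12, 0.073) -> 3.11 0.72 10.07  0.001
(0.594, -0.255, 0.0235, 0.073) -> 0.00 0.00 9.65  0.000
```

move_arm(rows="0.5 1 0.2 3 0;0.5 2 0.5 6 0;0.5 3.1 0.7 9 0;0.5 3.1 0.7 12 0;0.5 3.1 0.7 15 0;0.5 3.1 0.7 17.5 0;0.5 3.1 0.7 19 0;0.5 3.1 0.7 19.7 0")

```text
t: 42.5
ee_pos: [0.5938, -0.2548, 0.0231]
tcp_rot: [0.999, 0.037, -0.0, -0.0]
wrist_force: [1.2, -0.7, -0.1]
gripper_width: 0.0696
gripper_force: 0.0
```

move_arm(rows="0.5 0 0 0 0;-1 0 0 0 0;-1 0 0 0 0;-1 0 0 0 0;-1 0 0 0 0;-1 0 0 0 0;-1 0 0 0 0;-1 0 0 0 0", grip_force=40)

```text
t: 43.5
ee_pos: [0.5938, -0.2549, 0.0237]
tcp_rot: [0.999, 0.037, 0.0, 0.0]
wrist_force: [0.4, -0.5, 0.6]
gripper_width: 0.0218
gripper_force: 40.0
```

move_arm(rows="-1 0 0 -0.5 0;-1 0 0 -2 0;-1 0 0 -5 0;-1 0 0 -8 0;-1 0 0 -11.5 0;-1 0 0 -15 0;-1 0 0 -17 0;-1 0 0 -17.6 0")

```text
t: 44.5
ee_pos: [0.5942, -0.255, 0.2017]
tcp_rot: [0.999, 0.037, 0.001, 0.001]
wrist_force: [0.9, 0.2, -3.0]
gripper_width: 0.0216
gripper_force: 40.0
```

```bash
python3 - <<'E'
from h import *
plan((.611,-.02,.2,0),(.628,.2155,.2,-.068),(.628,.2155,.115,-.068),(.628,.2155,.0975,-.068))
E
```

```text
now t44.5 [ 0.5942 -0.255   0.2017] th 0.074 F [ 0.9  0.2 -3. ] w 0.0216 gf 40.0
(0.611, -0.02, 0.2, 0) -> 3.41 -23.31 0.17  0.074
(0.628, 0.2155, 0.2, -0.068) -> 1.70 -23.55 -0.00  0.068
(0.628, 0.2155, 0.115, -0.068) -> 0.00 0.00 8.50  0.000
(0.628, 0.2155, 0.0975, -0.068) -> 0.00 0.00 1.75  0.000
```

move_arm(rows="-1 0.3 -1.5 0 0.005;-1 0.7 -4.5 0 0.015;-1 1.2 -8 0 0.03;-1 1.7 -12 0 0.045;-1 2.3 -16 0 0.06;-1 2.9 -20 0 0.074;-1 3.3 -22.8 0 0.074;-1 3.4 -23.3 0 0.074")

```text
t: 45.5
ee_pos: [0.6099, -0.0176, 0.1986]
tcp_rot: [1.0, 0.001, -0.001, -0.0]
wrist_force: [-0.1, -0.4, -3.3]
gripper_width: 0.0216
gripper_force: 40.0
```

move_arm(rows="-1 0.1 -1.5 0 0.005;-1 0.3 -4.5 0 0.015;-1 0.6 -8.5 0 0.03;-1 0.9 -12.5 0 0.045;-1 1.2 -17 0 0.06;-1 1.5 -21 0 0.068;-1 1.7 -23 0 0.068;-1 1.7 -23.5 0 0.068")

```text
t: 46.5
ee_pos: [0.6275, 0.2155, 0.1992]
tcp_rot: [0.999, -0.034, -0.0, 0.0]
wrist_force: [0.4, 0.4, -4.1]
gripper_width: 0.0212
gripper_force: 40.0
```

```bash
python3 - <<'E'
from h import *
p,d,c=grab("wrist");P=cloud(c,d);Z=P[...,2]
R=(abs(P[...,0]-.628)<.12)&(abs(P[...,1]-.2155)<.12)
m=((Z>.178)&(Z<.21)&R).astype(np.uint8);m=cv2.morphologyEx(m,2,np.ones((3,3)))
w=P[m>0];print("lid",cv2.minAreaRect((w[:,:2]*1000).astype(np.float32)),np.median(w,0))
A=np.c_[w[:,:2]-w[:,:2].mean(0),np.ones(len(w))];print("slope",np.linalg.lstsq(A,w[:,2],rcond=None)[0])
save("w8",p)
plan((.628,.2155,.115,-.068))
E
```

```text
lid ((627.0291748046875, 215.58712768554688), (189.9339599609375, 139.85162353515625), 85.96795654296875) [0.66325924 0.21409094 0.19284085]
slope [-0.00455448 -0.00072465  0.19296283]
now t46.5 [0.6275 0.2152 0.1993] th -0.068 F [-0.3 -0.7 -2.6] w 0.0219 gf 40.0
(0.628, 0.2155, 0.115, -0.068) -> 0.05 -0.04 8.43  -0.000
```

View pics/w8.png

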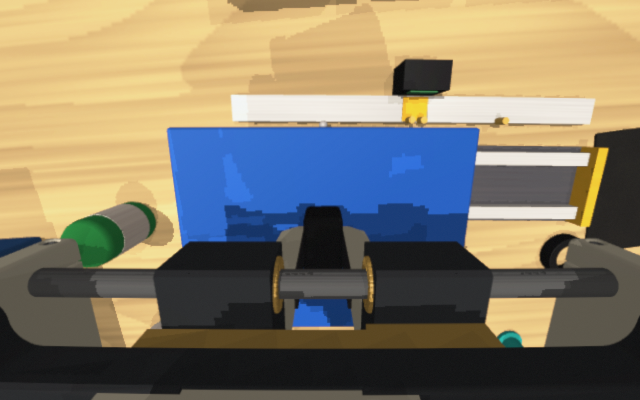

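The lid is held level at (322,185), aligned over the tub. I lower it.

move_arm(rows="-1 0.1 0 1.5 0;-1 0.1 0 3.5 0;-1 0.1 0 5.5 0;-1 0.1 0 7 0;-1 0.1 0 8 0;-1 0.1 0 8.4 0;-1 0.1 0 8.4 0;-1 0.1 0 8.4 0")

```text
t: 47.55
ee_pos: [0.6289, 0.2151, 0.1163]
tcp_rot: [0.999, -0.034, 0.001, -0.0]
wrist_force: [0.3, -0.4, -3.0]
gripper_width: 0.0219
gripper_force: 40.0
```

move_arm(rows="-1 0 0 0.2 0;-1 0 0 0.5 0;-1 0 0 0.8 0;-1 0 0 1.1 0;-1 0 0 1.4 0;-1 0 0 1.6 0;-1 0 0 1.75 0;-1 0 0 1.75 0")

```text
t: 48.55
ee_pos: [0.6286, 0.2149, 0.0981]
tcp_rot: [0.999, -0.034, -0.0, 0.0]
wrist_force: [-0.3, -0.3, -3.5]
gripper_width: 0.0215
gripper_force: 40.0
```

```bash
python3 - <<'E'
from h import *
plan((.628,.2155,.0977,-.068))
E
```

```text
now t48.5 [0.6286 0.2149 0.0981] th -0.068 F [-0.3 -0.3 -3.5] w 0.0215 gf 40.0
(0.628, 0.2155, 0.0977, -0.068) -> -0.06 -0.05 0.04  -0.000
```

move_arm(rows="-1 0 0 0.05 0;-1 0 0 0.1 0;-1 0 0 0.1 0;-0.8 0 0 0.1 0;-0.4 0 0 0.1 0;0 0 0 0.1 0;0.3 0 0 0.1 0;0.3 0 0 0.1 0")

```text
t: 49.55
ee_pos: [0.6286, 0.215, 0.0971]
tcp_rot: [0.999, -0.034, 0.0, -0.0]
wrist_force: [-0.4, -0.5, 0.3]
gripper_width: 0.0531
gripper_force: 0.0
```

move_arm(rows="0.3 0 0 0 0;0.3 0 0 -2 0;0.3 0 0 -5 0;0.3 0 0 -9 0;0.3 0 0 -13 0;0.3 -2 0 -16 0;0.3 -6 0 -16 0;0.3 -8 0 -16 0")

```text
t: 50.55
ee_pos: [0.5475, 0.2206, 0.2592]
tcp_rot: [0.999, -0.034, 0.001, -0.0]
wrist_force: [-0.6, 0.1, 0.3]
gripper_width: 0.0601
gripper_force: 0.0
```

```bash
cat >> h.py <<'E'
def lidlook(cx,cy,name=None):
    p,d,c=grab("wrist");P=cloud(c,d);Z=P[...,2]
    if name: save(name,p)
    R=(abs(P[...,0]-cx)<.1)&(abs(P[...,1]-cy)<.13)
    def cl(lo,hi):
        m=((Z>lo)&(Z<hi)&R).astype(np.uint8);return cv2.morphologyEx(m,2,np.ones((3,3)))>0
    m=cl(.083,.102);w=P[m]
    print("lid",cv2.minAreaRect((w[:,:2]*1000).astype(np.float32)),"z",np.median(w[:,2]))
    A=np.c_[w[:,:2]-w[:,:2].mean(0),np.ones(len(w))];print("slope",np.linalg.lstsq(A,w[:,2],rcond=None)[0])
    k=P[cl(.112,.13)];
    if len(k): print("knob",cv2.minAreaRect((k[:,:2]*1000).astype(np.float32)),np.median(k[:,2]))
    h=cv2.cvtColor(p,cv2.COLOR_RGB2HSV);m=(abs(h[...,0].astype(int)-26)<6)&(h[...,1]>130)&(Z>.078)&(Z<.1)&(P[...,0]<cx-.08)
    q=P[m]; print("post",len(q),np.nanmedian(q,0) if len(q) else "", (q.max(0)+q.min(0))/2 if len(q) else "")
    return p,d,c
E
python3 - <<'E'
from h import *
np.set_printoptions(precision=4,suppress=True)
lidlook(.628,.2155,"w9")
plan((.5,.3,.2,-.068))
E
```

```text
lid ((613.1452026367188, 215.80252075195312), (191.12030029296875, 170.40577697753906), 86.0647964477539) z 0.09127065745055307
slope [ 0.0024 -0.0007  0.0912]
knob ((627.9706420898438, 214.56942749023438), (21.327651977539062, 42.16393280029297), 85.58422088623047) 0.11909577467919993
post 202 [0.5297 0.2222 0.087 ] [0.5288 0.2226 0.0847]
now t50.6 [0.5461 0.2208 0.2592] th -0.067 F [0.9 1.9 1.9] w 0.0606 gf 0.0
(0.5, 0.3, 0.2, -0.068) -> -5.14 -7.59 5.92  0.001
```

View pics/w9.png

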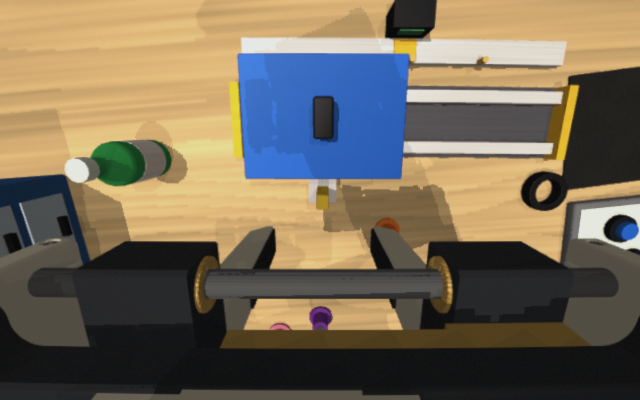

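The lid sits closed and level at (322,117). The post is at (322,196), at (0.529, 0.2226). I grip the post softly and slide the carrier 110 mm.

```bash
python3 - <<'E'
from h import *
plan((.5288,.2226,.12,-.068),(.5288,.2226,.062,-.068))
E
```

```text
now t50.6 [0.5461 0.2208 0.2592] th -0.067 F [0.9 1.9 1.9] w 0.0606 gf 0.0
(0.5288, 0.2226, 0.12, -0.068) -> -1.74 -0.06 13.92  0.001
(0.5288, 0.2226, 0.062, -0.068) -> 0.00 0.00 5.80  0.000
```

move_arm(rows="0.3 -0.6 0 3 0;0.3 -1.2 0 6 0;0.3 -1.9 0 9 0;0.3 -1.9 0 12 0;0.3 -1.9 0 13.9 0;0.3 -1.9 0 13.9 0;0.3 -1.9 0 13.9 0;0.3 -1.9 0 13.9 0")

```text
t: 51.6
ee_pos: [0.5305, 0.2219, 0.1193]
tcp_rot: [0.999, -0.034, 0.001, -0.0]
wrist_force: [-0.1, 1.1, -0.8]
gripper_width: 0.0604
gripper_force: 0.0
```

move_arm(rows="0.3 0 0 2 0;0.3 0 0 4 0;0.3 0 0 5.3 0;0.3 0 0 5.8 0;0.3 0 0 5.8 0;-1 0 0 5.8 0;-1 0 0 5.8 0;-1 0 0 5.8 0", grip_force=12)

```text
t: 52.6
ee_pos: [0.5299, 0.2217, 0.0604]
tcp_rot: [0.999, -0.034, 0.0, -0.0]
wrist_force: [0.6, -0.0, 0.0]
gripper_width: 0.0349
gripper_force: 0.0
```

```bash
python3 - <<'E'
from h import *
plan((.5213,.1129,.062,-.068))
E
```

```text
now t52.6 [0.5299 0.2217 0.0604] th -0.068 F [ 0.6 -0.   0. ] w 0.0349 gf 0.0
(0.5213, 0.1129, 0.062, -0.068) -> -0.12 10.92 -0.16  -0.000
```

move_arm(rows="-1 0 0 0 0;-1 0 0 0 0;-1 0 0 0 0;-1 0 0 0 0;-1 0 0.4 0 0;-1 0 1 0 0;-1 0 1.8 0 0;-1 0 2.6 0 0")

```text
t: 53.6
ee_pos: [0.5279, 0.1951, 0.0602]
tcp_rot: [0.999, -0.034, -0.0, 0.0]
wrist_force: [-1.6, 1.9, 1.8]
gripper_width: 0.0155
gripper_force: 12.0
```

```bash
python3 - <<'E'
from h import *
plan((.5213,.1129,.0604,-.068))
E
```

```text
now t53.6 [0.5279 0.1951 0.0602] th -0.068 F [-1.6  1.9  1.8] w 0.0155 gf 12.0
(0.5213, 0.1129, 0.0604, -0.068) -> -0.10 8.24 -0.02  -0.000
```

move_arm(rows="-1 0 1 0 0;-1 0 2.2 0 0;-1 0 3.5 0 0;-1 0 4.8 0 0;-1 0 6 0 0;-1 0 7.2 0 0;-1 0 8 0 0;-1 0 8.3 0 0")

```text
t: 54.6
ee_pos: [0.5218, 0.1119, 0.0602]
tcp_rot: [0.999, -0.034, -0.001, 0.0]
wrist_force: [-4.9, 4.0, 5.6]
gripper_width: 0.0158
gripper_force: 12.0
```

move_arm(rows="-1 0 0 0 0;-1 0 0 0 0;-1 0 0 0 0;-0.6 0 0 0 0;-0.4 0 0 0 0;-0.2 0 0 0 0;0 0 0 0 0;0 0 0 0 0")

```text
t: 55.6
ee_pos: [0.5224, 0.113, 0.0601]
tcp_rot: [0.999, -0.034, 0.0, 0.0]
wrist_force: [-0.6, -0.4, 0.6]
gripper_width: 0.0462
gripper_force: 0.0
```

move_arm(rows="0 0 0 -1 0;0 0 0 -3 0;0 0 0 -6 0;0 0 0 -10 0;0 0 0 -14 0;0 0 0 -18 0;0 0 0 -18 0;0 0 0 -18 0")

```text
t: 56.6
ee_pos: [0.522, 0.1129, 0.2398]
tcp_rot: [0.999, -0.034, -0.0, 0.0]
wrist_force: [-0.6, -0.0, 0.0]
gripper_width: 0.0467
gripper_force: 0.0
```

```bash
python3 - <<'E'
from h import *
np.set_printoptions(precision=4,suppress=True)
lidlook(.6205,.1055,"w10")
plan((.44,-.1,.2,0))
E
```

```text
lid ((604.8935546875, 105.14006805419922), (190.9678497314453, 169.7332763671875), 86.00423431396484) z 0.09126517849761656
slope [ 0.0016 -0.0006  0.0912]
knob ((620.4095458984375, 104.18150329589844), (20.843833923339844, 42.95458984375), 86.37665557861328) 0.11915749173575882
post 229 [0.5217 0.1117 0.087 ] [0.5213 0.1117 0.0855]
now t56.6 [0.5218 0.1129 0.2393] th -0.068 F [-0.7  0.3  0.3] w 0.0467 gf 0.0
(0.44, -0.1, 0.2, 0) -> -6.71 21.80 3.93  -0.068
```

View pics/w10.png

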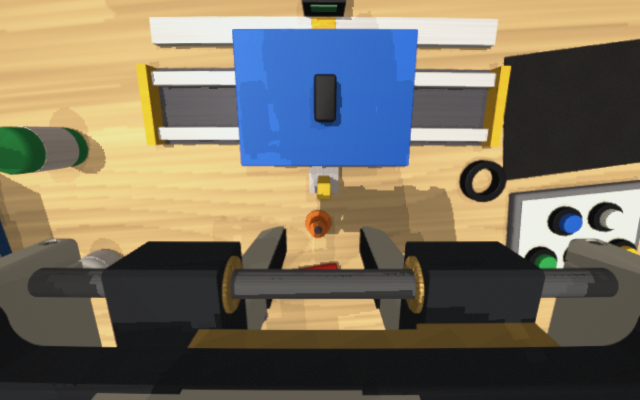

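The carrier is near the notch: the lid is at (325,97) between the yellow end stops at (149,104) and (497,106). I check the centring relative to the stops.

```bash
python3 - <<'E'
from h import *
uy=np.array([.068,.9977]);ux=np.array([.9977,-.068])
for i in range(2):
    p,d,c=grab("wrist");P=cloud(c,d);Z=P[...,2];h=cv2.cvtColor(p,cv2.COLOR_RGB2HSV)
    L=P[...,:2]@uy; X=P[...,:2]@ux
    y=(abs(h[...,0].astype(int)-26)<6)&(h[...,1]>130)&(abs(Z-.03)<.012)&(abs(X-.612)<.03)
    b=[np.nanpercentile(L[y&s],[3,50,97]) for s in (L>.15,L<.15)]
    m=(Z>.087)&(Z<.096)&(abs(X-.612)<.03);lid=np.nanpercentile(L[m],[.5,99.5])
    k=(Z>.113)&(Z<.13);kn=np.nanpercentile(L[k],[1,99])
    pt=(abs(h[...,0].astype(int)-26)<6)&(h[...,1]>130)&(abs(Z-.015)<.02)&(X>.66)&(X<.72)
    print(b,"mid",(b[0]+b[1][::-1])/2,"lid",lid,lid.mean(),"knob",kn.mean(),"patch",np.nanpercentile(L[pt],[3,50,97]) if pt.any() else "")
E
```

```text
[array([0.36961762, 0.37500468, 0.38219131]), array([-0.08730027, -0.08076322, -0.07530183])] mid [0.1471579  0.14712073 0.14744552] lid [0.05190862 0.24003405] 0.14597133399544768 knob 0.14601031072526754 patch [-0.08084468  0.14966674  0.39676173]
[array([0.36979561, 0.37511385, 0.38221711]), array([-0.0871042 , -0.08054862, -0.07503301])] mid [0.1473813  0.14728261 0.14755646] lid [0.05212992 0.23998963] 0.14605977373504497 knob 0.14598625160315926 patch [3.33708112e-04 1.49642896e-01 3.93445499e-01]
```

```bash
python3 - <<'E'
from h import *
plan((.35,-.265,.24,0.03))
E
```

```text
now t56.8 [0.5219 0.1129 0.2391] th -0.068 F [0.1 1.  0.6] w 0.0464 gf 0.0
(0.35, -0.265, 0.24, 0.03) -> -14.58 38.87 -0.09  -0.098
```

move_arm(rows="-1 -1.8 4.9 0 0;-1 -3.6 9.7 0 -0.02;-1 -5.5 14.6 0 -0.04;-1 -7.3 19.4 0 -0.06;-1 -9.1 24.3 0 -0.08;-1 -10.9 29.1 0 -0.098;-1 -12.7 34 0 -0.098;-1 -14.6 38.9 0 -0.098", grip_force=20)

```text
t: 57.75
ee_pos: [0.3491, -0.2665, 0.2396]
tcp_rot: [1.0, 0.015, -0.0, -0.0]
wrist_force: [0.5, -0.9, -0.2]
gripper_width: 0.0005
gripper_force: 0.0
```

move_arm(rows="-1 0 0 0 0;-1 0 0 0 0;-1 0 0 0 0;-1 0 0 0 0;-1 0 0 0 0;-1 0 0 0 0;-1 0 0 0 0;-1 0 0 0 0")

```text
t: 58.75
ee_pos: [0.3502, -0.2652, 0.2401]
tcp_rot: [1.0, 0.015, 0.0, -0.0]
wrist_force: [-0.1, 0.2, 0.1]
gripper_width: 0.0009
gripper_force: 0.0
```

```bash
python3 - <<'E'
from h import *
np.set_printoptions(precision=4,suppress=True)
p,d,c=grab("wrist");P=cloud(c,d);Z=P[...,2];save("w11",p)
h=cv2.cvtColor(p,cv2.COLOR_RGB2HSV)
K=dict(W=(.4412,-.293),B=(.439,-.233),R=(.3805,-.2648),Y=(.382,-.3252),G=(.3784,-.2052))
for n,(x,y) in K.items():
    r=np.hypot(P[...,0]-x,P[...,1]-y)
    col=(r<.024)&(Z>.025)&(((h[...,1]>90)&(h[...,2]>90)) if n!="W" else (h[...,2]>120))
    q=P[col]
    if len(q)<20: print(n,"few",len(q));continue
    (cx,cy),rad=cv2.minEnclosingCircle((q[:,:2]*1000).astype(np.float32))
    r=np.hypot(P[...,0]-cx/1000,P[...,1]-cy/1000)
    print(n,len(q),"circ",cx,cy,rad,"mid",(q.max(0)+q.min(0))[:2]/2,"z",np.median(q[:,2]),"prof",[np.round(np.nanmedian(Z[(r>a)&(r<a+.003)]),4) for a in (0,.006,.012,.015,.018,.021,.024,.028)])
plan()
E
```

```text
W 387 circ 443.4275817871094 -290.2202453613281 18.228092193603516 mid [ 0.4449 -0.2897] z 0.03993120616088047 prof [np.float64(0.0405), np.float64(0.0403), np.float64(0.0315), np.float64(0.0304), np.float64(0.0295), np.float64(0.0191), np.float64(0.0184), np.float64(0.0182)]
B 383 circ 440.25872802734375 -233.7554931640625 14.169349670410156 mid [ 0.4402 -0.2336] z 0.04004534484631256 prof [np.float64(0.0404), np.float64(0.0403), np.float64(0.0325), np.float64(0.0304), np.float64(0.0302), np.float64(0.0185), np.float64(0.0181), np.float64(0.0182)]
R 537 circ 378.1317443847656 -262.8753356933594 22.706430435180664 mid [ 0.3766 -0.2626] z 0.04052690289933575 prof [np.float64(0.345), np.float64(0.3492), np.float64(0.3479), np.float64(0.3479), np.float64(0.3475), np.float64(0.3478), np.float64(0.3478), np.float64(0.3505)]
Y 427 circ 381.3024597167969 -325.39599609375 23.929567337036133 mid [ 0.3817 -0.3252] z 0.04006473096493124 prof [np.float64(0.3403), np.float64(0.358), np.float64(0.3417), np.float64(0.3412), np.float64(0.3413), np.float64(0.3401), np.float64(0.3397), np.float64(0.3371)]
G 374 circ 377.74334716796875 -202.17147827148438 17.358718872070312 mid [ 0.3789 -0.2022] z 0.04018200275242487 prof [np.float64(0.3404), np.float64(0.3579), np.float64(0.346), np.float64(0.3418), np.float64(0.3416), np.float64(0.3408), np.float64(0.3405), np.float64(0.342)]
now t58.8 [ 0.3502 -0.2652  0.2402] th 0.030 F [-0.3  0.  -1. ] w 0.0005 gf 0.0
```

View pics/w11.png

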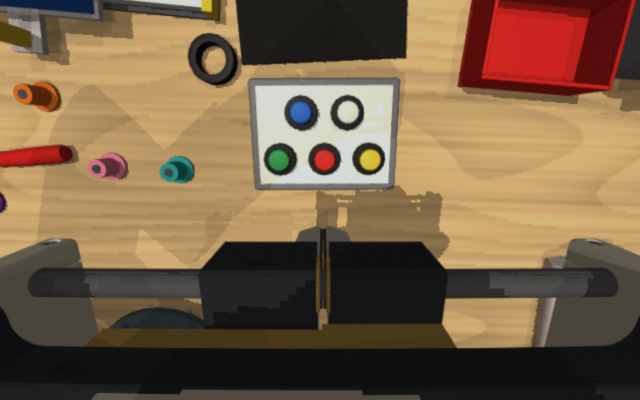

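The keypad keys are at blue (300,112), white (347,112), green (279,159), red (324,159) and yellow (370,159). The key tops are at z=0.040 and the collars at 0.030. I approach white.

```bash
python3 - <<'E'
from h import *
plan((.4415,-.293,.055,.03),(.4400,-.2335,.055,.03),(.3822,-.3253,.055,.03),(.379,-.205,.055,.03))
E
```

```text
now t58.8 [ 0.3502 -0.2652  0.2402] th 0.030 F [-0.3  0.  -1. ] w 0.0005 gf 0.0
(0.4415, -0.293, 0.055, 0.03) -> 9.04 3.05 18.52  -0.000
(0.44, -0.2335, 0.055, 0.03) -> 0.03 -5.95 -0.00  0.000
(0.3822, -0.3253, 0.055, 0.03) -> -6.05 9.00 -0.00  0.000
(0.379, -0.205, 0.055, 0.03) -> 0.04 -12.03 -0.00  0.000
```

move_arm(rows="-1 2 0.7 3 0;-1 4.5 1.5 6 0;-1 7 2.4 9 0;-1 9 3 12 0;-1 9 3 15 0;-1 9 3 17 0;-1 9 3 18.5 0;-1 9 3 18.5 0")

```text
t: 59.8
ee_pos: [0.4407, -0.2923, 0.0545]
tcp_rot: [1.0, 0.015, -0.001, -0.0]
wrist_force: [-0.0, -0.0, 0.6]
gripper_width: 0.0004
gripper_force: 0.0
```

move_arm(rows="-1 0 0 0 0;-1 0 0 0 0;-1 0 0 0 0;-1 0 0 0 0;-1 0 0 0 0;-1 0 0 0 0;-1 0 0 0 0;-1 0 0 0 0")

```text
t: 60.8
ee_pos: [0.4411, -0.2925, 0.0551]
tcp_rot: [1.0, 0.015, 0.0, 0.0]
wrist_force: [-0.4, 0.3, -0.1]
gripper_width: 0.0005
gripper_force: 0.0
```

```bash
python3 - <<'E'
from h import *
plan((.4415,-.293,.0335,.03))
E
```

```text
now t60.8 [ 0.4411 -0.2925  0.0551] th 0.030 F [-0.4  0.3 -0.1] w 0.0005 gf 0.0
(0.4415, -0.293, 0.0335, 0.03) -> 0.04 0.05 2.16  -0.000
```

Press in steps, to see the force.

move_arm(rows="-1 0 0 0.8 0;-1 0 0 1.3 0;-1 0 0 1.6 0;-1 0 0 1.8 0;-1 0 0 2 0;-1 0 0 2.1 0;-1 0 0 2.15 0;-1 0 0 2.15 0")

```text
t: 61.8
ee_pos: [0.441, -0.2924, 0.035]
tcp_rot: [1.0, 0.015, -0.0, -0.0]
wrist_force: [-7.6, 6.1, 22.1]
gripper_width: 0.0005
gripper_force: 11.6
```

```bash
python3 - <<'E'
from h import *
plan()
E
```

```text
now t61.8 [ 0.441  -0.2924  0.035 ] th 0.030 F [-7.6  6.1 22.1] w 0.0005 gf 11.6
```

White bottomed out (22 N against a 5 N key). Next is blue, and then the others the same way.

move_arm(rows="-1 0 0 -1 0;-1 0 0 -2.15 0;-1 0 0 -3 0;-1 0 -2 -3 0;-1 0 -4.2 -3 0;-1 0 -5.9 -2.5 0;-1 0 -5.9 -2.15 0;-1 0 -5.9 -2.15 0")

```text
t: 62.8
ee_pos: [0.4394, -0.2335, 0.0548]
tcp_rot: [1.0, 0.015, -0.0, -0.0]
wrist_force: [-0.3, -0.4, -0.3]
gripper_width: 0.0004
gripper_force: 0.0
```

move_arm(rows="-1 0 0 0.5 0;-1 0 0 1 0;-1 0 0 1.5 0;-1 0 0 1.8 0;-1 0 0 2 0;-1 0 0 2.1 0;-1 0 0 2.15 0;-1 0 0 2.15 0")

```text
t: 63.8
ee_pos: [0.4394, -0.2338, 0.035]
tcp_rot: [1.0, 0.015, 0.0, 0.0]
wrist_force: [-7.4, 0.9, 23.4]
gripper_width: 0.0002
gripper_force: 11.8
```

move_arm(rows="-1 0 0 -1 0;-1 0 0 -2.15 0;-1 0 0 -4 0;-1 -1.5 2.2 -4 0;-1 -3 4.5 -4 0;-1 -5 7.4 -4 0;-1 -6.05 9 -3.5 0;-1 -6.05 9 -2.15 0")

```text
t: 64.8
ee_pos: [0.3815, -0.326, 0.0549]
tcp_rot: [1.0, 0.014, 0.0, 0.0]
wrist_force: [-0.1, -0.0, -0.5]
gripper_width: 0.0003
gripper_force: 0.0
```

```bash
python3 - <<'E'
from h import *
plan((.3822,-.3253,.055,.03))
E
```

```text
now t64.8 [ 0.3815 -0.326   0.0549] th 0.028 F [-0.1 -0.  -0.5] w 0.0003 gf 0.0
(0.3822, -0.3253, 0.055, 0.03) -> 0.07 -0.07 -0.01  -0.002
```

move_arm(rows="-1 0 0 0.5 0;-1 0 0 1 0;-1 0 0 1.5 0;-1 0 0 1.8 0;-1 0 0 2 0;-1 0 0 2.1 0;-1 0 0 2.15 0;-1 0 0 2.15 0")

```text
t: 65.8
ee_pos: [0.3818, -0.3251, 0.0349]
tcp_rot: [1.0, 0.015, 0.0, -0.0]
wrist_force: [-2.3, 7.3, 23.5]
gripper_width: 0.0001
gripper_force: 11.5
```

move_arm(rows="-1 0 0 -2 0;-1 0 0 -5 0;-1 0 -2 -6 0;-1 0 -5 -6 0;-1 0 -8.5 -6 0;-1 0 -12.1 -6 0;-1 0 -12.1 -4 0;-1 0 -12.1 -2.15 0")

```text
t: 66.8
ee_pos: [0.3773, -0.2027, 0.0543]
tcp_rot: [1.0, 0.016, -0.0, -0.0]
wrist_force: [0.5, -0.6, -0.6]
gripper_width: 0.0005
gripper_force: 0.0
```

move_arm(rows="-1 0 0 0 0;-1 0 0 0.8 0;-1 0 0 1.3 0;-1 0 0 1.7 0;-1 0 0 2 0;-1 0 0 2.1 0;-1 0 0 2.15 0;-1 0 0 2.15 0")

```text
t: 67.8
ee_pos: [0.378, -0.2043, 0.0348]
tcp_rot: [1.0, 0.015, 0.0, 0.0]
wrist_force: [-6.6, 5.3, 27.9]
gripper_width: 0.0004
gripper_force: 14.6
```

move_arm(rows="-1 0 0 -2 0;-1 0 0 -5 0;-1 0 0 -9 0;-1 0 0 -13 0;-1 0 0 -17 0;-1 0 0 -20 0;-1 0 0 -20 0;-1 0 0 -20 0")

```text
t: 68.8
ee_pos: [0.3775, -0.2041, 0.2326]
tcp_rot: [1.0, 0.015, -0.0, -0.0]
wrist_force: [-0.3, -1.4, -0.3]
gripper_width: 0.0004
gripper_force: 0.0
```

```bash
python3 - <<'E'
from h import *
plan((.46,.11,.235,-.068))
E
```

```text
now t68.8 [ 0.3775 -0.2041  0.2326] th 0.030 F [-0.3 -1.4 -0.3] w 0.0004 gf 0.0
(0.46, 0.11, 0.235, -0.068) -> 9.18 -31.15 -0.24  0.098
```

```bash
python3 - <<'E'
from h import *
plan((.50,.113,.235,-.068))
E
```

```text
now t68.8 [ 0.3775 -0.2041  0.2326] th 0.030 F [-0.3 -1.4 -0.3] w 0.0004 gf 0.0
(0.5, 0.113, 0.235, -0.068) -> 13.19 -31.33 -0.24  0.098
```

move_arm(rows="0.3 1.6 -4 0 0.01;0.3 3.2 -8 0 0.03;0.3 4.8 -12 0 0.05;0.3 6.4 -16 0 0.07;0.3 8.2 -20.5 0 0.09;0.3 10 -25 0 0.098;0.3 12 -29 0 0.098;0.3 13 -31.5 0 0.098")

```text
t: 69.8
ee_pos: [0.4984, 0.1161, 0.2319]
tcp_rot: [0.999, -0.034, -0.001, 0.0]
wrist_force: [-0.5, 0.3, -0.7]
gripper_width: 0.0604
gripper_force: 0.0
```

move_arm(rows="0.3 0 0 0 0;0.3 0 0 0 0;0.3 0 0 0 0;0.3 0 0 0 0;0.3 0 0 0 0;0.3 0 0 0 0;0.3 0 0 0 0;0.3 0 0 0 0")

```text
t: 70.8
ee_pos: [0.4985, 0.1144, 0.2336]
tcp_rot: [0.999, -0.034, -0.0, -0.0]
wrist_force: [0.0, -0.2, -0.1]
gripper_width: 0.0604
gripper_force: 0.0
```

```bash
python3 - <<'E'
from h import *
np.set_printoptions(precision=4,suppress=True)
lidlook(.6205,.1055)
plan((.5215,.112,.12,-.068),(.5215,.112,.062,-.068))
E
```

```text
lid ((605.0051879882812, 105.35205078125), (190.89585876464844, 170.01194763183594), 85.98184204101562) z 0.09127446414320789
slope [ 0.0008 -0.0005  0.0913]
knob ((619.9319458007812, 104.02287292480469), (22.001951217651367, 44.52164077758789), 85.89338684082031) 0.1190394853503638
post 258 [0.5214 0.1118 0.0871] [0.5209 0.1118 0.0838]
now t70.8 [0.4985 0.1144 0.2336] th -0.068 F [0.1 0.7 0.3] w 0.0603 gf 0.0
(0.5215, 0.112, 0.12, -0.068) -> 2.31 0.08 11.36  -0.000
(0.5215, 0.112, 0.062, -0.068) -> 0.00 0.00 5.80  0.000
```

The carrier has stayed at the notch. I grip the post and slide to the far stop.

move_arm(rows="0.3 0.8 0 3 0;0.3 1.6 0.1 6 0;0.3 2.3 0.1 9 0;0.3 2.3 0.1 11.4 0;0.3 2.3 0.1 13.5 0;0.3 2.3 0.1 15.5 0;0.3 2.3 0.1 16.7 0;0.3 2.3 0.1 17.2 0")

```text
t: 71.85
ee_pos: [0.5213, 0.1118, 0.0612]
tcp_rot: [0.999, -0.034, -0.0, 0.0]
wrist_force: [0.5, -0.3, -0.2]
gripper_width: 0.0605
gripper_force: 0.0
```

move_arm(rows="-1 0 0 0 0;-1 0 0 0 0;-1 0 0 0 0;-1 0 0 0 0;-1 0 0 0 0;-1 0 0 0 0;-1 0 0 0 0;-1 0 0 0 0", grip_force=12)

```text
t: 72.85
ee_pos: [0.5214, 0.1119, 0.0618]
tcp_rot: [0.999, -0.034, 0.0, -0.0]
wrist_force: [-1.4, 0.2, 2.8]
gripper_width: 0.016
gripper_force: 12.0
```

move_arm(rows="-1 0 0.4 0 0;-1 0 1 0 0;-1 0 1.8 0 0;-1 0 2.6 0 0;-1 0 3.4 0 0;-1 0 4.2 0 0;-1 0 5 0 0;-1 0 5.8 0 0")

```text
t: 73.85
ee_pos: [0.5171, 0.0533, 0.0617]
tcp_rot: [0.999, -0.034, -0.0, 0.0]
wrist_force: [-2.3, 2.5, 5.9]
gripper_width: 0.0159
gripper_force: 12.0
```

```bash
python3 - <<'E'
from h import *
plan((.514,.0022,.062,-.068))
E
```

```text
now t73.8 [0.5171 0.0533 0.0617] th -0.068 F [-2.3  2.5  5.9] w 0.0159 gf 12.0
(0.514, 0.0022, 0.062, -0.068) -> 0.04 5.12 -0.03  -0.000
```

move_arm(rows="-1 0 0.9 0 0;-1 0 1.8 0 0;-1 0 2.7 0 0;-1 0 3.5 0 0;-1 0 4.2 0 0;-1 0 4.7 0 0;-1 0 5 0 0;-1 0 5.15 0 0")

```text
t: 74.85
ee_pos: [0.5135, 0.0032, 0.0617]
tcp_rot: [0.999, -0.035, -0.0, -0.001]
wrist_force: [-1.5, 19.7, 5.8]
gripper_width: 0.016
gripper_force: 12.0
```

move_arm(rows="-1 0 0.05 0 0;-1 0 0.1 0 0;-1 0 0.1 0 0;-1 0 0.1 0 0;-1 0 0.1 0 0;-1 0 0.1 0 0;-1 0 0.1 0 0;-1 0 0.1 0 0")

```text
t: 75.85
ee_pos: [0.5135, 0.0033, 0.0617]
tcp_rot: [0.999, -0.035, -0.0, -0.001]
wrist_force: [-1.4, 20.5, 6.1]
gripper_width: 0.0161
gripper_force: 12.0
```

```bash
python3 - <<'E'
from h import *
plan((.514,.0022,.062,-.068))
E
```

```text
now t75.8 [0.5135 0.0033 0.0617] th -0.069 F [-1.4 20.5  6.1] w 0.0161 gf 12.0
(0.514, 0.0022, 0.062, -0.068) -> 0.06 0.10 -0.03  -0.001
```

The carrier is against the far stop at 20 N. I release, retreat and look.

move_arm(rows="-1 0 0 0 0;-0.7 0 0 0 0;-0.5 0 0 0 0;-0.3 0 0 0 0;0 0 0 0 0;0 0 -0.1 0 0;0 0 -0.1 0 0;0 0 -0.1 0 0")

```text
t: 76.85
ee_pos: [0.5139, 0.0026, 0.0616]
tcp_rot: [0.999, -0.034, 0.0, 0.0]
wrist_force: [-0.8, 0.5, 0.1]
gripper_width: 0.0462
gripper_force: 0.0
```

move_arm(rows="0 0 0 -1 0;0 0 0 -4 0;0 0 0 -8 0;0 0 0 -13 0;0 0 0 -18 0;0 -3 0 -18 0;0 -5 0 -18 0;0 -5 0 -18 0")

```text
t: 77.85
ee_pos: [0.4634, 0.0061, 0.2425]
tcp_rot: [0.999, -0.034, 0.0, 0.0]
wrist_force: [0.7, 0.5, 0.4]
gripper_width: 0.0466
gripper_force: 0.0
```

```bash
python3 - <<'E'
from h import *
np.set_printoptions(precision=4,suppress=True)
lidlook(.613,-.004,"w12")
p,d,c=grab("scene");save("scene1",p)
plan()
E
```

```text
lid ((585.5015869140625, -2.8480758666992188), (191.43385314941406, 146.3077392578125), 85.91832733154297) z 0.09127209981901502
slope [ 0.001  -0.0007  0.0913]
knob ((611.4019165039062, -4.935898780822754), (21.38986587524414, 43.48683547973633), 85.50484466552734) 0.1189656656409267
post 228 [0.5129 0.0032 0.087 ] [0.513  0.0033 0.0868]
now t78.0 [0.4646 0.0059 0.2422] th -0.068 F [-0.4  0.8 -0.7] w 0.0464 gf 0.0
```

View pics/w12.png

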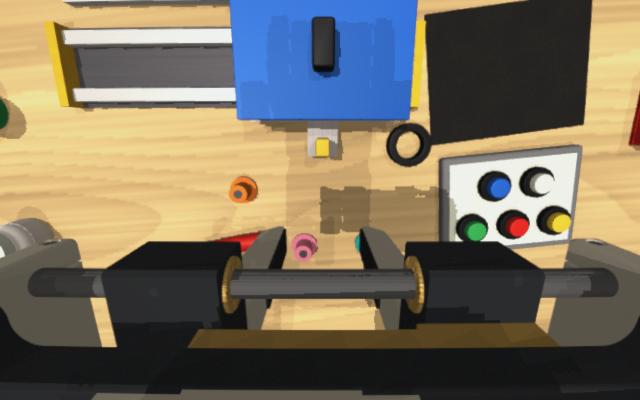

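The tub is closed, with its lid at (322,60), and stands at the far stop (about 0.220 m of travel). The bench items are undisturbed.

```bash
python3 -c "
from rig import arm
print(arm.job_done())"
```

```text
the job is handed in; nothing more can be done
None
```

I packed all four white rollers and closed the lid flat, stopped at the middle notch to press white, blue, yellow and green in that order (red not pressed), then slid the tub to the far stop and handed the job in at about 78 s; no verdict was returned.

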